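# Set up the pressure rig: load the sprung sample lift and clip in the probes

## Task

Set up the pressure rig for its next run: stand every sample canister upright on the lift's sprung tray, then push the tray down and hold it there until its catch has slid home and keeps it down by itself. Click the three steel probe tubes fully home into the spring clips of the rail, each centred lengthwise in its slot, in order of length with the shortest in the slot nearest the lift. Leave the other things on the bench where they are.

Things in the scene. Friction and masses are not known exactly. Their poses are not given: they have to be found in the camera images.
- canister_a: sample canister: upright plain aluminium cylinder with a dark lid band, 46 mm in diameter, 62 mm high, 0.2 to 0.3 kg; origin at the centre of its underside, z up. Two to four of the four (a, b, c, d, all alike) are present; they start standing on the bench mat
- canister_b: sample canister: upright plain aluminium cylinder with a dark lid band, 46 mm in diameter, 62 mm high, 0.2 to 0.3 kg; origin at the centre of its underside, z up. Two to four of the four (a, b, c, d, all alike) are present; they start standing on the bench mat
- canister_c: sample canister: upright plain aluminium cylinder with a dark lid band, 46 mm in diameter, 62 mm high, 0.2 to 0.3 kg; origin at the centre of its underside, z up. Two to four of the four (a, b, c, d, all alike) are present; they start standing on the bench mat
- canister_d: sample canister: upright plain aluminium cylinder with a dark lid band, 46 mm in diameter, 62 mm high, 0.2 to 0.3 kg; origin at the centre of its underside, z up. Two to four of the four (a, b, c, d, all alike) are present; they start standing on the bench mat
- probe_short: steel probe tube, 120 mm long overall, 20 mm in diameter, with a square 26 x 26 mm brass fitting 12 mm long at each end, 0.13 to 0.19 kg, alike both ways; origin at its middle on its axis, x along the tube. It starts lying on the bench mat, resting on its fittings (axis 13 mm above the mat)
- probe_mid: steel probe tube, 150 mm long overall, 20 mm in diameter, with a square 26 x 26 mm brass fitting 12 mm long at each end, 0.13 to 0.19 kg, alike both ways; origin at its middle on its axis, x along the tube. It starts lying on the bench mat, resting on its fittings (axis 13 mm above the mat)
- probe_long: steel probe tube, 180 mm long overall, 20 mm in diameter, with a square 26 x 26 mm brass fitting 12 mm long at each end, 0.13 to 0.19 kg, alike both ways; origin at its middle on its axis, x along the tube. It starts lying on the bench mat, resting on its fittings (axis 13 mm above the mat)
- mat: fixed thin black rubber bench mat, 330 x 340 x 3 mm, between lift and rail; origin at the centre of its underside
- lift: fixed lift: a teal housing 210 x 210 mm, 35 mm high, with a sprung tray above it and the catch block (65 mm beyond the housing, up to 100 mm high with its knob) in the middle of its +x side; origin at the centre of its underside on the bench, axes along its sides. It stands left or right of the mat, the rail on the other side
- tray_floor (a point): centre of the upper face of the lift tray's floor, axes as the lift's; moves down with the tray. The floor is 182 x 182 mm inside a rim 10 mm high and stands 78 mm above the bench when the tray is up. A post 16 mm in diameter with the push pad stands in its middle; one canister fits in each quarter, e.g. at (+-52 mm, +-52 mm)
- tray_pad (a point): centre of the top of the push pad: black disc 36 mm in diameter, 70 mm above the tray floor, on the post in the middle of the tray; pushing it pushes the tray down
- tray (a joint): how far the tray has sunk: 0 up, bottom stop at 0.027 m. Spring: 3 N to start, then 600 N/m; the canisters' weight helps (all four sink it up to about 15 mm). Once it has sunk past about 0.022 m the catch can slide over its striker and then holds it at about 0.021 to 0.022 m
- catch (a joint): sliding catch bolt on the lift's +x side (ramped steel nose, black knob): 0 fully out (its rest), grows as it is pushed back in +x of the lift. The sinking tray pushes it back about 8 mm; once the tray has sunk more than about 0.022 m it creeps out again over the tray's striker in about 1 s, being damped, and catches the tray. 8 mm back: not engaged; near 0 with the tray down: engaged
- rail: fixed grey clip rail, base 100 (x) x 225 (y) x 12 mm, with three clip slots side by side along its y; origin at the centre of its underside on the bench; tubes lie in it along its x
- rail_slot0 (a point): middle of a tube's axis when home in slot 0: at -70 mm along the rail's y, 45 mm above the bench
- rail_slot1 (a point): middle of a tube's axis when home in slot 1: at 0 mm along the rail's y, 45 mm above the bench. Each slot has two pairs of steel spring jaws, 10 mm wide, 30 mm either side of this point along the rail's x, tops 20 mm above the axis; between them a gap 50 mm long is free down to 33 mm below the axis. A tube pushed straight down between the jaws with 5 to 12 N snaps home
- rail_slot2 (a point): middle of a tube's axis when home in slot 2: at 70 mm along the rail's y, 45 mm above the bench
- flange: bystander, not to be disturbed: steel flange ring, 48 mm wide, 12 mm high, lying at an edge of the mat; origin at its underside
- tee: bystander, not to be disturbed: brass pipe tee, 44 x 38 x 20 mm, lying at an edge of the mat; origin at its underside
- plug: bystander, not to be disturbed: steel plug, 36 mm in diameter, 18 mm high, lying at an edge of the mat; origin at its underside
- block: bystander, not to be disturbed: dark clamp block, 36 x 30 x 18 mm, lying at an edge of the mat; origin at its underside
Mind the look-alikes: they are no part of the job. What is shaped like the canister_c but green is not meant. Leave any yellow look-alike of the canister_a alone.

How it is judged:
By the outcome, as a careful person would: the job done as asked, in the order asked, and still so for the second after the job is handed in, with the robot touching nothing.
Of canister_a, canister_b, canister_c, canister_d only 2 to 4 are there at a start; the rules pass over those that are not, and their reading is None.
At some moment in a run one of probe_short, probe_mid, probe_long may be knocked a few centimetres aside while the robot is not near it.
It also fails if it takes over 210 s, if anything falls off the work surface, if the arm or the gripper's body presses on something with over 40 N, if the wrist force passes 120 N, or if a joint passes its speed limit or range.

## Robot

A 6-joint arm with a two-finger parallel gripper is mounted at the origin on the work surface. World frame = base frame: x ahead of the robot, y to its left, z up, the work surface at z = 0. Lengths are in m, angles in degrees, forces in N, time in s.
With the tool pointing down it reaches from about 0.3 to 0.75 m from the base axis. Payload 8.5 kg.
Tool frame: the origin (TCP) lies between the finger pads; the fingertips stand 25 mm ahead of it and the grasp point (between the pads) lies 6 mm ahead of it; x points along the fingers, y is the direction in which the jaws open and shut, and the axes are right-handed (so a half turn about x gives the same grasp; the last joint's range is limited). The gripper opens to 85 mm and grips with 20 to 120 N. Pads are 22 mm wide; open, the fingers measure 114 mm over their backs; the gripper's body (76 mm by 85 mm) begins 54 mm behind the grasp point. The pads swing forward as they close: fully open they stand 13 mm farther back than shut.
Start: joints at [62.263, 21.807, 74.336, -0, 83.858, -12.336], TCP at [0.146, 0.53, 0.256] pointing down, gripper open.
Joint ranges: [-178.18, 178.18], [-50.72, 133.34], [12.68, 142.11], [-81.47, 261.47], [9.98, 163.14], [-165.26, 165.26]. Speed limits (degrees/s): [136.94, 136.94, 180, 180, 180, 180].

## Interface

Orientations are given as a 3x3 rotation matrix whose columns are the frame's x, y, z axes.
In Python, from rig import sensors, get_image, workorder gives the robot as it stands.
- The arm moves only by the tool arm_command, never from a script. Its argument "plan" is a list that holds one entry, the list of rows, each a list of 6 numbers: the shift along the tool's x, y, z in units of 25 mm (1.0 is 25 mm), then the turn, a rotation vector about the tool's x, y, z in units of 6 degrees (1.0 is 6 degrees). In form: [[[dx, dy, dz, ax, ay, az], ...]]. A call has 1 to 10 rows; each row is the pose to reach, as a shift and turn from the pose commanded when the call began, along the tool's axes at that moment; what a row does not reach only later rows make up. A row lasts 1/10 s, in which the tool goes at most 50 mm and 8.59 degrees, less where a joint would pass 70% of its speed; a pose out of reach is approached as far as the arm can. A call with a gripper value outside its range is refused whole. "jaw" is the closure, from 0 (fully open) to 1 (shut), set as the call begins (left out, the last holds). The fingers move at their own pace and stop on an object; "newtons" is the grip in N (left out, the last holds). Time passes only in rows, so rows that repeat a pose let the fingers close. It gives the time, the measured TCP pose, the force and the opening at its end, in the units of the state.
- sensors.observe(): the state, without advancing time (a new reading comes with each control period).
- get_image(name): name is "scene" or "top" or "wrist"; returns a dict with "img" (480x640x3 uint8, red, green, blue), "fx", "fy", "cx", "cy" (pixels), "T" (4x4, takes a point from camera to world coordinates). Camera axes: x right, y up, looking along -z (the intrinsics and any distortion apply to the point x, -y, -z); pixel columns grow to the right and rows downward; lengths in m; the calibration is good to about 2 mm. A picture is of the moment at which its call begins. There is no depth.
- workorder.close_job(): hands the job in, once; it reports no verdict.
The state is a dict: "time_s": time; "q": joint angles; "qvel": joint speeds; "joint_efforts": joint torques, N m; "position": TCP position; "tool_rot": TCP orientation; "ft_force": force on the tool from outside, world axes, zero at the start; "wrist_torque": the same for the moment, N m; "grip_width": finger opening in m.
Only numpy, scipy, OpenCV 4.12 (cv2) and the standard library are available. Lean on these libraries where they do the work, as an engineer would, in place of code of your own. Each camera call takes 0.05 s, during which the arm holds its last target. There are 200 camera calls.

## Working session

There is one attempt and no reset: what is moved stays moved. The work goes in short steps, Python scripts to look and compute and a tool call to move; the robot and the scene stay as the last step left them, time stands still between calls to the robot, and variables do not carry over. Pictures are saved under pics/ and viewed, about 12 in all and at most 16, crops included, and the job is handed in when it is done.

Besides the shell and the picture viewer there is one more tool, called after "Request:" in YAML: its name, and indented under it one key for each argument. arm_command: Moves the arm, as the interface text tells. Its arguments: {"type":"object","properties":{"plan":{"type":"array","items":{"type":"array","items":{"type":"array","items":{"type":"number"}}}},"jaw":{"type":"number"},"newtons":{"type":"number"}},"required":["plan"]}

```bash
mkdir -p pics; ls; cat > h.py <<'E'
import numpy as np,cv2
from rig import sensors,get_image,workorder
def snap(n,f=None):
    d=get_image(n); 
    if f: cv2.imwrite('pics/'+f,d['img'][:,:,::-1])
    return d
def ray(d,u,v):
    T=np.array(d['T']); r=np.array([(u-d['cx'])/d['fx'],-(v-d['cy'])/d['fy'],-1.])
    return T[:3,3],T[:3,:3]@r
def onplane(d,u,v,z):
    o,r=ray(d,u,v); return o+r*(z-o[2])/r[2]
def proj(d,p):
    T=np.array(d['T']); c=T[:3,:3].T@(np.array(p)-T[:3,3])
    return np.array([d['cx']+d['fx']*c[0]/-c[2], d['cy']-d['fy']*c[1]/-c[2]])
def rel(p):
    "tool-frame shift in units of 25mm to world point p"
    s=sensors.observe(); return np.array(s['tool_rot']).T@(np.array(p)-np.array(s['position']))/.025
E
python3 - <<'E'
from h import *
s=sensors.observe()
for k in s: print(k,np.round(s[k],3).tolist())
for n in ['top','scene']:
    d=snap(n,n+'0.png'); print(n,[k for k in d],d['fx'],d['cx'],d['cy'],np.round(d['T'],3).tolist(),{k:d[k] for k in d if k not in('img','T')})
E
```

```text
pics
time_s 0.0
q [62.265, 21.841, 74.383, 0.001, 83.858, -12.336]
qvel [0.054, -0.057, -0.093, -0.028, 0.037, -0.0]
joint_efforts [-0.001, -44.845, -23.128, -0.0, 0.005, -0.0]
position [0.146, 0.53, 0.256]
tool_rot [[-0.001, 0.266, 0.964], [-0.001, 0.964, -0.266], [-1.0, -0.001, -0.0]]
ft_force [-0.356, -0.024, -0.127]
wrist_torque [0.021, -0.036, -0.018]
grip_width 0.086
top ['img', 'fx', 'fy', 'cx', 'cy', 'T'] 606.1105109646925 316.8990762430734 242.85193402029648 [[0.005, 0.985, -0.174, 0.277], [-1.0, 0.001, -0.025, -0.018], [-0.025, 0.174, 0.984, 1.321], [0.0, 0.0, 0.0, 1.0]] {'fx': 606.1105109646925, 'fy': 606.1105109646925, 'cx': 316.8990762430734, 'cy': 242.85193402029648}
scene ['img', 'fx', 'fy', 'cx', 'cy', 'T'] 555.48238801224 318.96630421559854 239.35743026093414 [[-0.82, -0.472, 0.324, 0.875], [0.572, -0.691, 0.442, 0.471], [0.016, 0.547, 0.837, 1.022], [0.0, 0.0, 0.0, 1.0]] {'fx': 555.48238801224, 'fy': 555.48238801224, 'cx': 318.96630421559854, 'cy': 239.35743026093414}
```

View pics/top0.png

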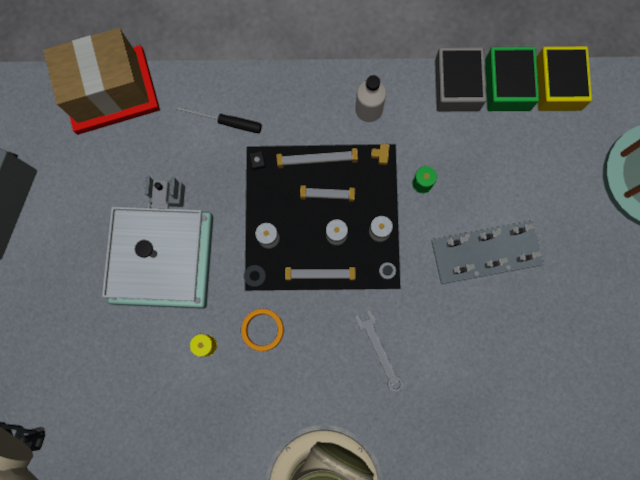

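View pics/scene0.png

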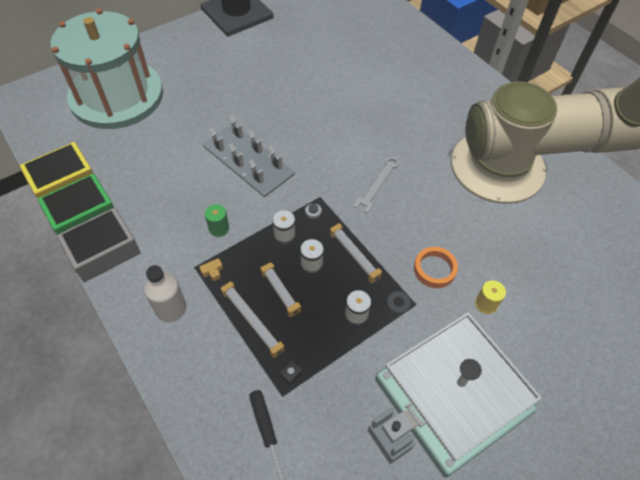

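The top view shows white canisters at (266,234), (336,231) and (381,227). The look-alikes, green at (426,180) and yellow at (202,345), are to be left alone. The probes are at (317,158) long, (328,193) short and (320,273) mid. The lift is on the left with its catch up (+x world), and the rail is at (487,250). Next I measure these and check the choice in a close crop.

```bash
python3 - <<'E'
from h import *
d=snap('top'); im=d['img']; hsv=cv2.cvtColor(im,cv2.COLOR_RGB2HSV)
brass=cv2.inRange(hsv,(10,90,60),(28,255,255))
n,l,st,c=cv2.connectedComponentsWithStats(brass)
for i in range(1,n):
    if st[i,4]>6 and 240<c[i][0]<440 and 140<c[i][1]<300: print('brass',c[i].round(1),st[i,2:],'z65',onplane(d,*c[i],.065).round(4)[:2],'z29',onplane(d,*c[i],.029).round(4)[:2])
s=snap('scene'); hs=cv2.cvtColor(s['img'],cv2.COLOR_RGB2HSV)
b2=cv2.inRange(hs,(10,90,60),(28,255,255))
n,l,st,c=cv2.connectedComponentsWithStats(b2)
for i in range(1,n):
    if st[i,4]>6 and 190<c[i][0]<410 and 180<c[i][1]<390: print('sbrass',c[i].round(1),st[i,2:],'z65',onplane(s,*c[i],.065).round(4)[:2],'z29',onplane(s,*c[i],.029).round(4)[:2])
a=cv2.resize(im[195:320,90:220],None,fx=4,fy=4,interpolation=cv2.INTER_CUBIC)
a=cv2.resize(im[165:315,90:220],None,fx=3,fy=3,interpolation=cv2.INTER_CUBIC)
b=cv2.resize(im[210:285,425:550],None,fx=3.2,fy=3.2,interpolation=cv2.INTER_CUBIC)
e=cv2.resize(im[210:250,250:400],None,fx=2.6,fy=2.6,interpolation=cv2.INTER_CUBIC)
out=np.zeros((450,800,3),np.uint8); out[:450,:390]=a; out[:240,400:800]=b[:240,:400]; out[250:250+e.shape[0],400:400+e.shape[1]]=e[:, :400]
cv2.imwrite('pics/crop.png',out[:,:,::-1])
E
```

```text
brass [381.1 153.2] [ 19  20 263] z65 [ 0.696  -0.1238] z29 [ 0.708  -0.1268]
brass [354.4 154.2] [ 7 14 80] z65 [ 0.6939 -0.0663] z29 [ 0.7059 -0.0676]
brass [279.  159.7] [ 7 14 75] z65 [0.6821 0.0966] z29 [0.6937 0.0999]
brass [426.  175.5] [ 5  4 16] z65 [ 0.646  -0.2188] z29 [ 0.6566 -0.2245]
brass [302.4 191.4] [ 6 14 77] z65 [0.6115 0.0453] z29 [0.6211 0.0471]
brass [351.6 193.5] [ 6 14 78] z65 [ 0.6066 -0.0597] z29 [ 0.616  -0.0608]
brass [381.2 225.8] [ 5  5 19] z65 [ 0.5362 -0.1217] z29 [ 0.5437 -0.1246]
brass [336.2 229.2] [ 5  5 20] z65 [ 0.5289 -0.027 ] z29 [ 0.5361 -0.0272]
brass [265.8 232.8] [ 5  5 20] z65 [0.5214 0.1221] z29 [0.5284 0.1261]
brass [287.5 273.1] [ 6 13 77] z65 [0.4356 0.0748] z29 [0.4401 0.0775]
brass [352.3 272.9] [ 7 13 80] z65 [ 0.4362 -0.0603] z29 [ 0.4408 -0.0615]
sbrass [214.5 212. ] [ 4  3 12] z65 [ 0.6477 -0.2152] z29 [ 0.6392 -0.2411]
sbrass [283.2 218. ] [ 4  3 10] z65 [ 0.536  -0.1203] z29 [ 0.5232 -0.1425]
sbrass [335.1 228.3] [12 14 76] z65 [ 0.461  -0.0373] z29 [ 0.4454 -0.0564]
sbrass [311.6 247.9] [ 4  3 11] z65 [ 0.5287 -0.025 ] z29 [ 0.5157 -0.0436]
sbrass [211.5 268.5] [ 23  23 334] z65 [ 0.7201 -0.0971] z29 [ 0.7142 -0.1185]
sbrass [266.  267.3] [14 15 94] z65 [ 0.6295 -0.0385] z29 [ 0.6203 -0.0576]
sbrass [374.7 274.7] [ 13  15 110] z65 [0.4612 0.0972] z29 [0.4456 0.0832]
sbrass [226.5 286.9] [13 16 91] z65 [ 0.7161 -0.0444] z29 [ 0.7102 -0.0638]
sbrass [358.5 300.3] [ 4  4 14] z65 [0.5217 0.1241] z29 [0.5085 0.111 ]
sbrass [293.6 309. ] [ 14  15 132] z65 [0.6348 0.0689] z29 [0.6258 0.0538]
sbrass [276.7 348.8] [ 14  17 125] z65 [0.7043 0.1184] z29 [0.6979 0.1051]
```

View pics/crop.png

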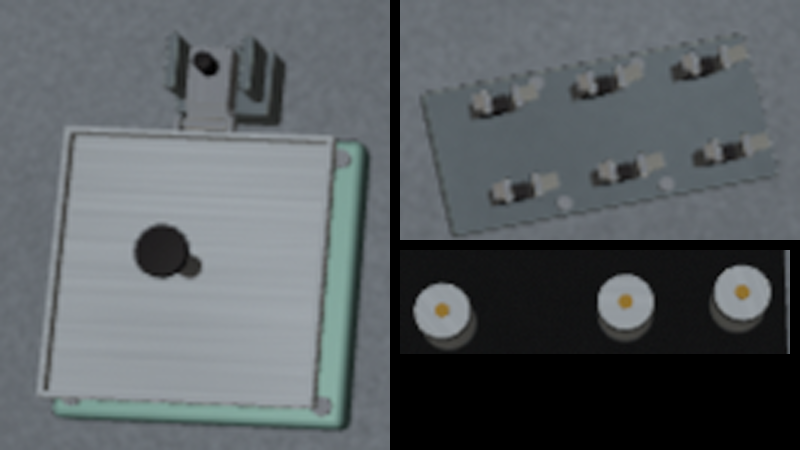

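The crop shows three plain canisters with white lids, the tray's rim corners and pad (crop 161,250), and the rail with six jaw pairs. Now I turn these into positions.

```bash
python3 - <<'E'
from h import *
d=snap('top')
P=[(112,207.7),(201,210.3),(194.3,300.7),(103.3,296.7)]
q=np.array([onplane(d,*p,.088) for p in P]); print('rim',q.round(4).tolist(),q.mean(0),np.linalg.norm(np.roll(q,-1,0)-q,axis=1))
print('pad',onplane(d,143.7,248.3,.148))
R=[(431.9,238.8),(532.8,220),(542.8,265.3),(442.2,283.8)]
q=np.array([onplane(d,*p,.012) for p in R]); print('rail',q.round(4).tolist(),q.mean(0),np.linalg.norm(np.roll(q,-1,0)-q,axis=1))
e=q[1]+q[2]-q[0]-q[3]; print('long dir',np.degrees(np.arctan2(e[1],e[0])))
s=snap('scene')
for p in [q.mean(0),[.4,.4,.148]]: print(proj(s,p))
a=cv2.resize(s['img'][105:205,195:305],None,fx=5,fy=5,interpolation=cv2.INTER_CUBIC)
b=cv2.resize(s['img'][300:480,360:550],None,fx=2.7,fy=2.7,interpolation=cv2.INTER_CUBIC)
o=np.zeros((500,800,3),np.uint8); o[:250,:275]=cv2.resize(a,None,fx=.5,fy=.5);o=np.zeros((500,800,3),np.uint8);a=cv2.resize(s['img'][105:205,195:305],(385,350),interpolation=cv2.INTER_CUBIC);o[:350,:385]=a;b=cv2.resize(s['img'][300:480,360:550],(400,379));o[:379,400:]=b
cv2.imwrite('pics/c2.png',o[:,:,::-1])
E
```

```text
rim [[0.5706, 0.4451, 0.088], [0.5648, 0.2565, 0.088], [0.3756, 0.263, 0.088], [0.3832, 0.4511, 0.088]] [0.47354848 0.35392335 0.088     ] [0.18867391 0.18937193 0.18820588 0.18747964]
pad [0.4739132  0.35403447 0.148     ]
rail [[0.5182, -0.2363, 0.012], [0.5602, -0.4573, 0.012], [0.4602, -0.4731, 0.012], [0.4196, -0.2556, 0.012]] [ 0.48953782 -0.35557384  0.012     ] [0.22497049 0.10123978 0.22117379 0.10054427]
long dir -79.34493478527764
[247.07545408 155.85685196]
[522.04866635 363.68921704]
```

View pics/c2.png

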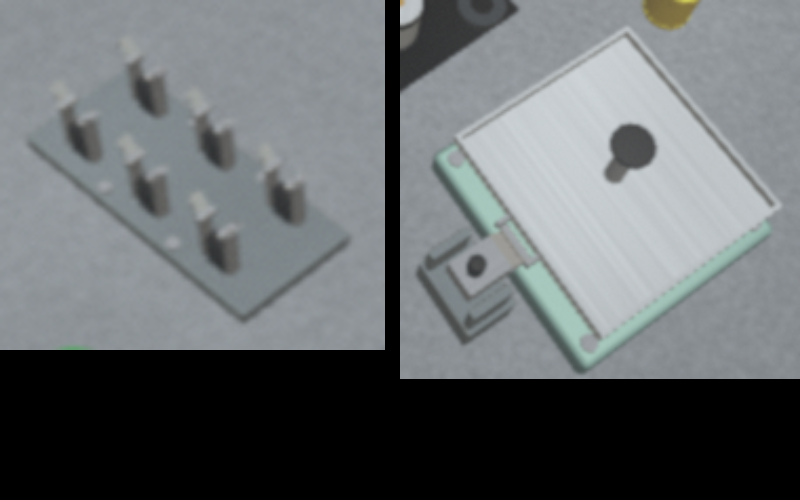

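Request:
arm_command:
  plan:
    - [[1, -11.7, 18.8, -2.25, 0, 0], [1, -11.7, 18.8, -2.25, 0, 0], [1, -11.7, 18.8, -2.25, 0, 0], [1, -11.7, 18.8, -2.25, 0, 0], [1, -11.7, 18.8, -2.25, 0, 0], [1, -11.7, 18.8, -2.25, 0, 0], [1, -11.7, 18.8, -2.25, 0, 0], [1, -11.7, 18.8, -2.25, 0, 0], [1, -11.7, 18.8, -2.25, 0, 0], [1, -11.7, 18.8, -2.25, 0, 0]]
  jaw: 0
  newtons: 60

```text
time_s: 1.3
position: [0.483, 0.1645, 0.234]
tool_rot: [[0.0, 0.033, 0.999], [0.0, 0.999, -0.033], [-1.0, 0.0, 0.0]]
ft_force: [0.2, 1.3, 0.7]
grip_width: 0.0856
```

```bash
cat >> h.py <<'E'
def st(*pts):
    s=sensors.observe(); R=np.array(s['tool_rot']); print('t',round(s['time_s'],2),'pos',np.round(s['position'],4),'yaw(y)',np.degrees(np.arctan2(R[1,1],R[0,1])).round(2),'xdown',R[:,0].round(3),'f',np.round(s['ft_force'],2),'w',round(s['grip_width'],4))
    for p in pts: print('  rel',rel(p).round(2))
E
python3 -c "
from h import *
st([.5215,.123,.2],[.5215,.123,.048])"
```

```text
t 1.3 pos [0.483  0.1645 0.234 ] yaw(y) 88.09 xdown [ 0.  0. -1.] f [0.2  1.28 0.7 ] w 0.0856
  rel [ 1.36 -1.61  1.59]
  rel [ 7.44 -1.61  1.59]
```

Request:
arm_command:
  plan:
    - [[1.4, -1.6, 1.6, 0, 0, 0], [1.4, -1.6, 1.6, 0, 0, 0], [1.4, -1.6, 1.6, 0, 0, 0], [1.4, -1.6, 1.6, 0, 0, 0]]

```text
time_s: 1.7
position: [0.52, 0.1259, 0.1994]
tool_rot: [[-0.0, 0.033, 0.999], [0.0, 0.999, -0.033], [-1.0, 0.0, -0.0]]
ft_force: [0.3, 0.5, 0.3]
grip_width: 0.085
```

```bash
python3 -c "
from h import *
st([.5215,.123,.048])
d=snap('wrist','w1.png'); print(np.round(d['T'],3).tolist(),proj(d,[.5215,.123,.065]),d['fx'])
hsv=cv2.cvtColor(d['img'],cv2.COLOR_RGB2HSV)
n,l,s,c=cv2.connectedComponentsWithStats(cv2.inRange(hsv,(10,90,60),(28,255,255)))
for i in range(1,n):
    if s[i,4]>30: print(c[i].round(1),s[i,2:],onplane(d,*c[i],.065).round(4))
"
```

```text
t 1.7 pos [0.52   0.1259 0.1994] yaw(y) 88.12 xdown [-0.  0. -1.] f [0.3  0.49 0.27] w 0.085
  rel [ 6.06 -0.11  0.07]
[[0.033, -0.948, -0.317, 0.439], [0.999, 0.032, 0.01, 0.128], [0.001, -0.318, 0.948, 0.316], [0.0, 0.0, 0.0, 1.0]] [318.39609323 237.80709644] 359.8152945588439
[322.    5.8] [ 73  16 793] [0.3739 0.1306 0.065 ]
[257.6 123.2] [ 24  38 683] [0.44   0.0856 0.065 ]
[ 79.5 129.7] [ 41  37 783] [ 0.4402 -0.0336  0.065 ]
[317.9 237.3] [ 15  14 159] [0.5211 0.1226 0.065 ]
[118.4 252.5] [ 15  14 158] [ 0.528  -0.0264  0.065 ]
[  1.2 267.1] [ 4 11 33] [ 0.5367 -0.1172  0.065 ]
[126.5 323.6] [ 27  38 595] [ 0.5884 -0.0328  0.065 ]
[243.1 325.2] [ 19  39 576] [0.593  0.0601 0.065 ]
[302.6 386.4] [ 15  39 514] [0.6544 0.1046 0.065 ]
[ 91.4 382.1] [ 8  9 32] [ 0.6438 -0.0742  0.065 ]
```

View pics/w1.png

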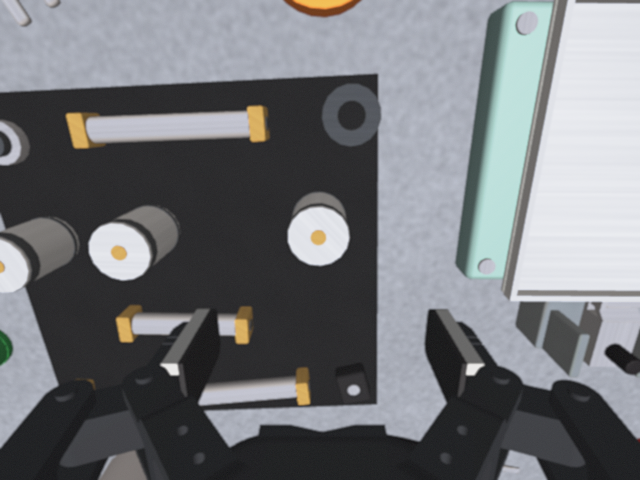

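The wrist view agrees with the top view to 1 mm: canister A's lid dot is at (318,237). I descend, grip and lift.

Request:
arm_command:
  plan:
    - [[2, -0.1, 0.05, 0, 0, 0], [4, -0.1, 0.05, 0, 0, 0], [5, -0.1, 0.05, 0, 0, 0], [6.05, -0.1, 0.05, 0, 0, 0], [6.05, -0.1, 0.05, 0, 0, 0], [6.05, -0.1, 0.05, 0, 0, 0]]

```text
time_s: 2.35
position: [0.5218, 0.1235, 0.0491]
tool_rot: [[0.001, 0.032, 0.999], [0.0, 1.0, -0.032], [-1.0, 0.0, 0.001]]
ft_force: [0.8, -0.6, 0.7]
grip_width: 0.0855
```

Request:
arm_command:
  plan:
    - [[0, 0, 0, 0, 0, 0], [0, 0, 0, 0, 0, 0], [0, 0, 0, 0, 0, 0], [0, 0, 0, 0, 0, 0], [0, 0, 0, 0, 0, 0], [0, 0, 0, 0, 0, 0], [0, 0, 0, 0, 0, 0], [0, 0, 0, 0, 0, 0]]
  jaw: 1
  newtons: 50

```text
time_s: 3.15
position: [0.5221, 0.1226, 0.049]
tool_rot: [[0.002, 0.033, 0.999], [0.0, 0.999, -0.033], [-1.0, 0.0, 0.002]]
ft_force: [-1.8, 0.1, 7.1]
grip_width: 0.0452
```

Request:
arm_command:
  plan:
    - [[-1, 0, 0, 0, 0, 0], [-2.5, 0, 0, 0, 0, 0], [-4, 0, 0, 0, 0, 0], [-5.5, 0, 0, 0, 0, 0], [-6.8, 0, 0, 0, 0, 0], [-6.8, 0, 0, 0, 0, 0], [-6.8, 0, 0, 0, 0, 0]]

```text
time_s: 3.85
position: [0.5214, 0.1225, 0.2177]
tool_rot: [[0.0, 0.033, 0.999], [-0.0, 0.999, -0.033], [-1.0, 0.0, 0.0]]
ft_force: [-0.4, 0.2, -3.2]
grip_width: 0.0448
```

```bash
cat >> h.py <<'E'
C=np.array([.4738,.354,0]); LX=np.array([.99945,-.0332,0]); LY=np.array([.0332,.99945,0])
def spot(a,b,z): return C+a*.052*LX+b*.052*LY+np.array([0,0,z])
E
python3 -c "
from h import *
st(spot(1,1,.215),spot(1,1,.123))"
```

```text
t 3.85 pos [0.5214 0.1225 0.2177] yaw(y) 88.09 xdown [ 0. -0. -1.] f [-0.36  0.16 -3.16] w 0.0448
  rel [ 0.11 11.27 -0.13]
  rel [ 3.79 11.27 -0.13]
```

Request:
arm_command:
  plan:
    - [[0, 1, -0.1, 0, 0, 0], [0, 2.7, -0.1, 0, 0, 0], [0, 4.4, -0.1, 0, 0, 0], [0, 6.1, -0.1, 0, 0, 0], [0, 7.8, -0.1, 0, 0, 0], [0, 9.5, -0.1, 0, 0, 0], [0, 10.7, -0.1, 0, 0, 0], [0, 11.25, -0.1, 0, 0, 0], [0, 11.25, -0.1, 0, 0, 0], [0, 11.25, -0.1, 0, 0, 0]]

```text
time_s: 4.85
position: [0.5282, 0.4031, 0.2159]
tool_rot: [[-0.003, 0.033, 0.999], [-0.002, 0.999, -0.033], [-1.0, -0.002, -0.003]]
ft_force: [0.3, -0.0, -3.0]
grip_width: 0.0452
```

Request:
arm_command:
  plan:
    - [[1, 0, 0, 0, 0, 0], [2, 0, 0, 0, 0, 0], [3, 0, 0, 0, 0, 0], [3.5, 0, 0, 0, 0, 0], [3.7, 0, 0, 0, 0, 0], [3.7, 0, 0, 0, 0, 0], [3.7, 0, 0, 0, 0, 0]]

```text
time_s: 5.55
position: [0.5291, 0.4037, 0.1265]
tool_rot: [[0.002, 0.033, 0.999], [0.001, 0.999, -0.033], [-1.0, 0.001, 0.002]]
ft_force: [-0.3, -0.2, -2.1]
grip_width: 0.0451
```

```bash
python3 -c "
from h import *
st(spot(1,1,.215),spot(1,1,.123))"
```

```text
t 5.55 pos [0.5291 0.4037 0.1265] yaw(y) 88.09 xdown [ 0.002  0.001 -1.   ] f [-0.27 -0.23 -2.07] w 0.0451
  rel [-3.54  0.02 -0.06]
  rel [ 0.14  0.02 -0.07]
```

Request:
arm_command:
  plan:
    - [[0.1, 0, 0, 0, 0, 0], [0.12, 0, 0, 0, 0, 0], [0.12, 0, 0, 0, 0, 0]]

```text
time_s: 5.85
position: [0.529, 0.4039, 0.1231]
tool_rot: [[0.002, 0.033, 0.999], [0.001, 0.999, -0.033], [-1.0, 0.001, 0.002]]
ft_force: [1.2, 0.2, 0.7]
grip_width: 0.0453
```

Request:
arm_command:
  plan:
    - [[0, 0, 0, 0, 0, 0], [0, 0, 0, 0, 0, 0], [0, 0, 0, 0, 0, 0], [0, 0, 0, 0, 0, 0], [0, 0, 0, 0, 0, 0]]
  jaw: 0.25

```text
time_s: 6.35
position: [0.5285, 0.4037, 0.1222]
tool_rot: [[-0.0, 0.033, 0.999], [-0.0, 0.999, -0.033], [-1.0, -0.0, -0.0]]
ft_force: [0.5, 0.2, -0.4]
grip_width: 0.0638
```

Request:
arm_command:
  plan:
    - [[-1, 0, 0, 0, 0, 0], [-2, 0, 0, 0, 0, 0], [-3, 0, 0, 0, 0, 0], [-3.6, 0, 0, 0, 0, 0], [-3.6, 0, 0, 0, 0, 0]]

```text
time_s: 6.85
position: [0.5291, 0.404, 0.2146]
tool_rot: [[0.004, 0.033, 0.999], [0.002, 0.999, -0.033], [-1.0, 0.002, 0.004]]
ft_force: [0.5, 0.4, -0.3]
grip_width: 0.0637
```

```bash
python3 -c "
from h import *
st([.5285,-.0265,.215],[.5285,-.0265,.049])
d=snap('wrist','w2.png')"
```

```text
t 6.85 pos [0.5291 0.404  0.2146] yaw(y) 88.1 xdown [ 0.004  0.002 -1.   ] f [ 0.49  0.43 -0.32] w 0.0637
  rel [ -0.05 -17.21   0.55]
  rel [  6.59 -17.23   0.52]
```

View pics/w2.png

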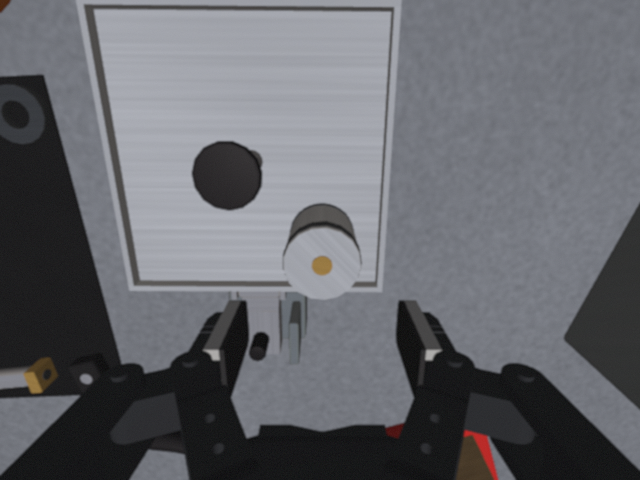

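Canister A stands upright in its quarter, lid dot at (322,265). Next is canister B.

Request:
arm_command:
  plan:
    - [[0, -2, 0.55, 0, 0, 0], [0, -4, 0.55, 0, 0, 0], [0, -6, 0.55, 0, 0, 0], [0, -8, 0.55, 0, 0, 0], [0, -10, 0.55, 0, 0, 0], [0, -12, 0.55, 0, 0, 0], [0, -14, 0.55, 0, 0, 0], [0, -16, 0.55, 0, 0, 0], [0, -17.2, 0.55, 0, 0, 0], [0, -17.2, 0.55, 0, 0, 0]]
  jaw: 0

```text
time_s: 7.9
position: [0.5275, -0.03, 0.2108]
tool_rot: [[-0.002, 0.038, 0.999], [-0.0, 0.999, -0.038], [-1.0, -0.0, -0.002]]
ft_force: [0.5, 0.9, -0.4]
grip_width: 0.0853
```

Request:
arm_command:
  plan:
    - [[0, 0, 0, 0, 0, 0], [0, 0, 0, 0, 0, 0], [0, 0, 0, 0, 0, 0]]

```text
time_s: 8.2
position: [0.5279, -0.0253, 0.2119]
tool_rot: [[-0.001, 0.031, 1.0], [0.0, 1.0, -0.031], [-1.0, 0.0, -0.001]]
ft_force: [-0.9, -0.4, 0.3]
grip_width: 0.0852
```

```bash
python3 -c "
from h import *
st([.5285,-.0265,.049])"
```

```text
t 8.2 pos [ 0.5279 -0.0253  0.2119] yaw(y) 88.2 xdown [-0.001  0.    -1.   ] f [-0.9  -0.42  0.3 ] w 0.0852
  rel [ 6.52 -0.05  0.03]
```

Request:
arm_command:
  plan:
    - [[2, -0.05, 0.03, 0, 0, 0], [4, -0.05, 0.03, 0, 0, 0], [5.5, -0.05, 0.03, 0, 0, 0], [6.5, -0.05, 0.03, 0, 0, 0], [6.5, -0.05, 0.03, 0, 0, 0], [6.5, -0.05, 0.03, 0, 0, 0], [6.5, -0.05, 0.03, 0, 0, 0]]

```text
time_s: 8.9
position: [0.5296, -0.0276, 0.0513]
tool_rot: [[0.003, 0.033, 0.999], [-0.001, 0.999, -0.033], [-1.0, -0.001, 0.003]]
ft_force: [1.0, -0.2, -0.4]
grip_width: 0.0852
```

Request:
arm_command:
  plan:
    - [[0, 0, 0, 0, 0, 0], [0, 0, 0, 0, 0, 0], [0, 0, 0, 0, 0, 0], [0, 0, 0, 0, 0, 0], [0, 0, 0, 0, 0, 0], [0, 0, 0, 0, 0, 0], [0, 0, 0, 0, 0, 0]]
  jaw: 1

```text
time_s: 9.6
position: [0.529, -0.0279, 0.0506]
tool_rot: [[0.001, 0.033, 0.999], [-0.0, 0.999, -0.033], [-1.0, -0.0, 0.001]]
ft_force: [-0.7, 0.8, 6.3]
grip_width: 0.0449
```

Request:
arm_command:
  plan:
    - [[-1, 0, 0, 0, 0, 0], [-2.5, 0, 0, 0, 0, 0], [-4, 0, 0, 0, 0, 0], [-5.5, 0, 0, 0, 0, 0], [-6.8, 0, 0, 0, 0, 0], [-6.8, 0, 0, 0, 0, 0]]

```text
time_s: 10.2
position: [0.5299, -0.0281, 0.2239]
tool_rot: [[0.008, 0.033, 0.999], [-0.002, 0.999, -0.033], [-1.0, -0.002, 0.008]]
ft_force: [1.0, -0.4, -3.0]
grip_width: 0.0451
```

Request:
arm_command:
  plan:
    - [[0, 1, -0.6, 0, 0, 0], [0, 2.7, -0.6, 0, 0, 0], [0, 4.4, -0.6, 0, 0, 0], [0, 6.1, -0.6, 0, 0, 0], [0, 7.8, -0.6, 0, 0, 0], [0, 9.5, -0.6, 0, 0, 0], [0, 11.2, -0.6, 0, 0, 0], [0, 12.4, -0.6, 0, 0, 0], [0, 13.05, -0.6, 0, 0, 0], [0, 13.05, -0.6, 0, 0, 0]]

```text
time_s: 11.2
position: [0.524, 0.3001, 0.2183]
tool_rot: [[-0.002, 0.031, 1.0], [-0.001, 1.0, -0.031], [-1.0, -0.001, -0.002]]
ft_force: [0.1, 0.1, -3.5]
grip_width: 0.0452
```

Request:
arm_command:
  plan:
    - [[0, 0, 0, 0, 0, 0], [0, 0, 0, 0, 0, 0]]

```text
time_s: 11.4
position: [0.5247, 0.2975, 0.2195]
tool_rot: [[-0.001, 0.035, 0.999], [-0.001, 0.999, -0.035], [-1.0, -0.001, -0.001]]
ft_force: [-0.0, -0.9, -2.7]
grip_width: 0.0448
```

```bash
python3 -c "
from h import *
st(spot(1,-1,.215),spot(1,-1,.124))"
```

```text
t 11.4 pos [0.5247 0.2975 0.2195] yaw(y) 88.02 xdown [-0.001 -0.001 -1.   ] f [-0.03 -0.92 -2.73] w 0.0448
  rel [ 0.18  0.11 -0.03]
  rel [ 3.82  0.12 -0.03]
```

Request:
arm_command:
  plan:
    - [[1, 0.08, 0, 0, 0, 0], [2, 0.08, 0, 0, 0, 0], [3, 0.08, 0, 0, 0, 0], [3.5, 0.08, 0, 0, 0, 0], [3.7, 0.08, 0, 0, 0, 0], [3.8, 0.08, 0, 0, 0, 0], [3.8, 0.08, 0, 0, 0, 0], [3.8, 0.08, 0, 0, 0, 0]]

```text
time_s: 12.2
position: [0.5251, 0.3009, 0.1257]
tool_rot: [[0.002, 0.033, 0.999], [0.001, 0.999, -0.033], [-1.0, 0.001, 0.002]]
ft_force: [0.5, -0.9, -2.9]
grip_width: 0.0453
```

Request:
arm_command:
  plan:
    - [[0, 0, 0, 0, 0, 0], [0, 0, 0, 0, 0, 0], [0, 0, 0, 0, 0, 0], [0, 0, 0, 0, 0, 0], [0, 0, 0, 0, 0, 0]]
  jaw: 0.25

```text
time_s: 12.7
position: [0.5247, 0.3008, 0.1248]
tool_rot: [[0.0, 0.033, 0.999], [0.0, 0.999, -0.033], [-1.0, 0.0, 0.0]]
ft_force: [-0.2, 0.5, 0.1]
grip_width: 0.064
```

Request:
arm_command:
  plan:
    - [[-1, 0, 0, 0, 0, 0], [-2, 0, 0, 0, 0, 0], [-3, 0, 0, 0, 0, 0], [-3.7, 0, 0, 0, 0, 0], [-3.7, 0, 0, 0, 0, 0]]

```text
time_s: 13.2
position: [0.5254, 0.301, 0.2196]
tool_rot: [[0.005, 0.033, 0.999], [0.002, 0.999, -0.033], [-1.0, 0.002, 0.005]]
ft_force: [0.6, -0.1, -0.5]
grip_width: 0.0644
```

Request:
arm_command:
  plan:
    - [[0, -2, 1.05, 0, 0, 0], [0, -4, 1.05, 0, 0, 0], [0, -6, 1.05, 0, 0, 0], [0, -8, 1.05, 0, 0, 0], [0, -10, 1.05, 0, 0, 0], [0, -12, 1.05, 0, 0, 0], [0, -14, 1.05, 0, 0, 0], [0, -15.5, 1.05, 0, 0, 0], [0, -16.8, 1.05, 0, 0, 0], [0, -16.8, 1.05, 0, 0, 0]]
  jaw: 0

```text
time_s: 14.2
position: [0.5365, -0.1234, 0.2157]
tool_rot: [[-0.002, 0.038, 0.999], [0.0, 0.999, -0.038], [-1.0, -0.0, -0.002]]
ft_force: [0.5, 0.6, -1.2]
grip_width: 0.0853
```

Request:
arm_command:
  plan:
    - [[0, 0, 0, 0, 0, 0], [0, 0, 0, 0, 0, 0], [0, 0, 0, 0, 0, 0]]

```text
time_s: 14.5
position: [0.5369, -0.1187, 0.217]
tool_rot: [[-0.0, 0.032, 1.0], [0.0, 1.0, -0.032], [-1.0, 0.0, -0.0]]
ft_force: [-0.3, 0.2, 0.8]
grip_width: 0.0856
```

```bash
python3 -c "
from h import *
st([.5365,-.1205,.049])
d=snap('wrist'); print(proj(d,[.5365,-.1205,.065]))
hsv=cv2.cvtColor(d['img'],cv2.COLOR_RGB2HSV)
n,l,s,c=cv2.connectedComponentsWithStats(cv2.inRange(hsv,(10,90,60),(28,255,255)))
for i in range(1,n):
    if s[i,4]>30: print(c[i].round(1),s[i,2:],onplane(d,*c[i],.065).round(4))
"
```

```text
t 14.5 pos [ 0.5369 -0.1187  0.217 ] yaw(y) 88.19 xdown [-0.  0. -1.] f [-0.34  0.16  0.76] w 0.0856
  rel [ 6.72 -0.07 -0.01]
[319.87298008 228.30207355]
[564.4  90.4] [ 39  38 767] [0.4424 0.0521 0.065 ]
[390.1  97. ] [ 21  38 648] [ 0.4428 -0.0684  0.065 ]
[318.5 227.4] [ 12  12 122] [ 0.5358 -0.1215  0.065 ]
[384.3 291.5] [ 17  36 509] [ 0.5929 -0.0691  0.065 ]
[497.6 293.4] [ 25  36 538] [0.5977 0.025  0.065 ]
[539.9 354.8] [ 26  37 532] [0.6593 0.0697 0.065 ]
[320.  370.2] [  40   44 1262] [ 0.6693 -0.1249  0.065 ]
[375.5 367.8] [ 17  35 418] [ 0.6683 -0.0752  0.065 ]
```

Request:
arm_command:
  plan:
    - [[2, -0.07, -0.03, 0, 0, 0], [4, -0.07, -0.03, 0, 0, 0], [5.5, -0.07, -0.03, 0, 0, 0], [6.7, -0.07, -0.03, 0, 0, 0], [6.7, -0.07, -0.03, 0, 0, 0], [6.7, -0.07, -0.03, 0, 0, 0], [6.7, -0.07, -0.03, 0, 0, 0]]

```text
time_s: 15.25
position: [0.5371, -0.1217, 0.0516]
tool_rot: [[0.003, 0.033, 0.999], [-0.001, 0.999, -0.033], [-1.0, -0.001, 0.003]]
ft_force: [0.5, 0.3, 0.2]
grip_width: 0.0855
```

Request:
arm_command:
  plan:
    - [[0, 0, 0, 0, 0, 0], [0, 0, 0, 0, 0, 0], [0, 0, 0, 0, 0, 0], [0, 0, 0, 0, 0, 0], [0, 0, 0, 0, 0, 0], [0, 0, 0, 0, 0, 0], [0, 0, 0, 0, 0, 0]]
  jaw: 1

```text
time_s: 15.95
position: [0.5364, -0.1217, 0.0507]
tool_rot: [[0.001, 0.033, 0.999], [-0.001, 0.999, -0.033], [-1.0, -0.001, 0.001]]
ft_force: [-1.0, 0.6, 6.5]
grip_width: 0.0447
```

Request:
arm_command:
  plan:
    - [[-1, 0, 0, 0, 0, 0], [-2.5, 0, 0, 0, 0, 0], [-4, 0, 0, 0, 0, 0], [-5.5, 0, 0, 0, 0, 0], [-6.8, 0, 0, 0, 0, 0], [-6.8, 0, 0, 0, 0, 0]]

```text
time_s: 16.55
position: [0.5373, -0.1221, 0.2241]
tool_rot: [[0.008, 0.033, 0.999], [-0.004, 0.999, -0.033], [-1.0, -0.003, 0.008]]
ft_force: [0.6, 0.6, -2.0]
grip_width: 0.0448
```

Request:
arm_command:
  plan:
    - [[0, 1, -0.3, 0, 0, 0], [0, 2.7, -0.8, 0, 0, 0], [0, 4.4, -1.4, 0, 0, 0], [0, 6.1, -2, 0, 0, 0], [0, 7.8, -2.5, 0, 0, 0], [0, 9.5, -3, 0, 0, 0], [0, 11.2, -3.5, 0, 0, 0], [0, 12.9, -4, 0, 0, 0], [0, 14.6, -4.6, 0, 0, 0], [0, 15.8, -5, 0, 0, 0]]

```text
time_s: 17.55
position: [0.4226, 0.2794, 0.2185]
tool_rot: [[-0.002, 0.032, 0.999], [-0.0, 0.999, -0.032], [-1.0, -0.001, -0.002]]
ft_force: [0.4, 0.1, -2.4]
grip_width: 0.045
```

Request:
arm_command:
  plan:
    - [[0, 0.7, -0.1, 0, 0, 0], [0, 1, -0.2, 0, 0, 0], [0, 1, -0.2, 0, 0, 0], [0, 1, -0.2, 0, 0, 0], [0, 1, -0.2, 0, 0, 0]]

```text
time_s: 18.05
position: [0.4204, 0.3015, 0.2195]
tool_rot: [[-0.0, 0.035, 0.999], [-0.0, 0.999, -0.035], [-1.0, -0.0, -0.0]]
ft_force: [0.9, 0.2, -3.1]
grip_width: 0.0446
```

```bash
python3 -c "
from h import *
st(spot(-1,-1,.215),spot(-1,-1,.124))"
```

```text
t 18.05 pos [0.4204 0.3015 0.2195] yaw(y) 88.02 xdown [-0. -0. -1.] f [ 0.87  0.23 -3.13] w 0.0446
  rel [ 0.18  0.09 -0.02]
  rel [ 3.82  0.09 -0.02]
```

Request:
arm_command:
  plan:
    - [[1, 0.06, 0, 0, 0, 0], [2, 0.06, 0, 0, 0, 0], [3, 0.06, 0, 0, 0, 0], [3.5, 0.06, 0, 0, 0, 0], [3.7, 0.06, 0, 0, 0, 0], [3.9, 0.06, 0, 0, 0, 0], [3.9, 0.06, 0, 0, 0, 0], [3.9, 0.06, 0, 0, 0, 0], [3.9, 0.06, 0, 0, 0, 0]]

```text
time_s: 18.95
position: [0.4205, 0.304, 0.1228]
tool_rot: [[0.001, 0.033, 0.999], [0.0, 0.999, -0.033], [-1.0, 0.0, 0.001]]
ft_force: [-1.0, 0.2, -3.1]
grip_width: 0.0449
```

Request:
arm_command:
  plan:
    - [[0, 0, 0, 0, 0, 0], [0, 0, 0, 0, 0, 0], [0, 0, 0, 0, 0, 0], [0, 0, 0, 0, 0, 0], [0, 0, 0, 0, 0, 0]]
  jaw: 0.25

```text
time_s: 19.45
position: [0.4202, 0.304, 0.1223]
tool_rot: [[0.0, 0.033, 0.999], [0.0, 0.999, -0.033], [-1.0, 0.0, 0.0]]
ft_force: [-0.1, -0.7, 0.1]
grip_width: 0.0638
```

Request:
arm_command:
  plan:
    - [[-1, 0, 0, 0, 0, 0], [-2, 0, 0, 0, 0, 0], [-3, 0, 0, 0, 0, 0], [-3.8, 0, 0, 0, 0, 0], [-3.8, 0, 0, 0, 0, 0], [-3.8, 0, 0, 0, 0, 0]]

```text
time_s: 20.05
position: [0.42, 0.3039, 0.2168]
tool_rot: [[-0.0, 0.033, 0.999], [-0.0, 0.999, -0.033], [-1.0, -0.0, -0.0]]
ft_force: [-0.1, 0.8, -0.9]
grip_width: 0.064
```

Request:
arm_command:
  plan:
    - [[0, 1, 1, 0, 0, 0], [0, 2.1, 2.1, 0, 0, 0], [0, 2.1, 2.1, 0, 0, 0], [0, 2.1, 2.1, 0, 0, 0], [0, 2.1, 2.1, 0, 0, 0], [0, 2.1, 2.1, 0, 0, 0], [0, 2.1, 2.1, 0, 0, 0], [0, 2.1, 2.1, 0, 0, 0]]
  jaw: 1

```text
time_s: 20.85
position: [0.4742, 0.3545, 0.2175]
tool_rot: [[0.0, 0.033, 0.999], [0.0, 0.999, -0.033], [-1.0, 0.0, 0.0]]
ft_force: [0.8, -0.1, 0.0]
grip_width: -0.0002
```

```bash
python3 -c "
from h import *
st([*C[:2],.172],[*C[:2],.146])
d=snap('wrist','w3.png')"
```

```text
t 20.85 pos [0.4742 0.3545 0.2175] yaw(y) 88.09 xdown [ 0.  0. -1.] f [ 0.75 -0.11  0.04] w -0.0002
  rel [ 1.82 -0.02 -0.02]
  rel [ 2.86 -0.02 -0.02]
```

View pics/w3.png

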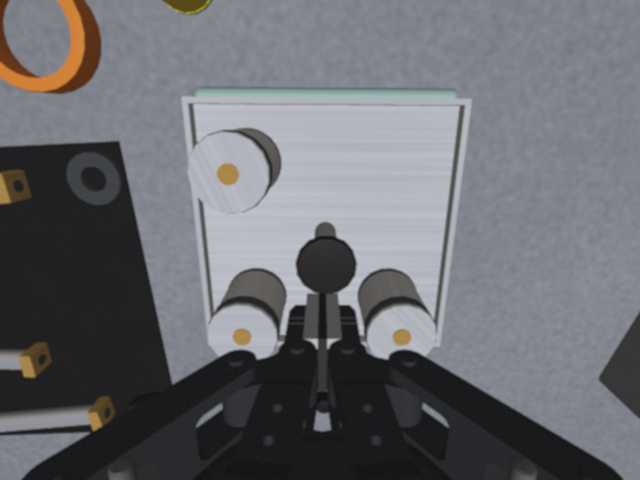

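The wrist view shows all three canisters upright, lid dots at (228,173), (242,337) and (402,337), with the closed fingers over the pad at (326,264). Now I push.

Request:
arm_command:
  plan:
    - [[0.6, 0, 0, 0, 0, 0], [1.2, 0, 0, 0, 0, 0], [1.6, 0, 0, 0, 0, 0], [1.9, 0, 0, 0, 0, 0], [2.2, 0, 0, 0, 0, 0], [2.4, 0, 0, 0, 0, 0], [2.6, 0, 0, 0, 0, 0], [2.6, 0, 0, 0, 0, 0], [2.6, 0, 0, 0, 0, 0]]

```text
time_s: 21.8
position: [0.4747, 0.3549, 0.1532]
tool_rot: [[0.002, 0.033, 0.999], [0.001, 0.999, -0.033], [-1.0, 0.001, 0.002]]
ft_force: [-1.3, -0.7, 4.5]
grip_width: -0.0003
```

Request:
arm_command:
  plan:
    - [[0.1, 0, 0, 0, 0, 0], [0.16, 0, 0, 0, 0, 0], [0.16, 0, 0, 0, 0, 0], [0.16, 0, 0, 0, 0, 0]]

```text
time_s: 22.2
position: [0.4747, 0.3549, 0.1497]
tool_rot: [[0.002, 0.033, 0.999], [0.001, 0.999, -0.033], [-1.0, 0.001, 0.002]]
ft_force: [-3.4, -1.4, 9.7]
grip_width: -0.0001
```

```bash
python3 -c "
from h import *
st([*C[:2],.147])"
```

```text
t 22.2 pos [0.4747 0.3549 0.1497] yaw(y) 88.11 xdown [ 0.002  0.001 -1.   ] f [-3.38 -1.42  9.73] w -0.0001
  rel [ 0.11 -0.04 -0.03]
```

Request:
arm_command:
  plan:
    - [[0.08, 0, 0, 0, 0, 0], [0.12, 0, 0, 0, 0, 0], [0.12, 0, 0, 0, 0, 0], [0.12, 0, 0, 0, 0, 0], [0.12, 0, 0, 0, 0, 0], [0.12, 0, 0, 0, 0, 0], [0.12, 0, 0, 0, 0, 0], [0.12, 0, 0, 0, 0, 0], [0.12, 0, 0, 0, 0, 0], [0.12, 0, 0, 0, 0, 0]]

```text
time_s: 23.2
position: [0.4747, 0.3549, 0.1469]
tool_rot: [[0.002, 0.033, 0.999], [0.001, 0.999, -0.033], [-1.0, 0.001, 0.002]]
ft_force: [-3.4, -2.4, 10.8]
grip_width: 0.0001
```

Request:
arm_command:
  plan:
    - [[0, 0, 0, 0, 0, 0], [0, 0, 0, 0, 0, 0], [0, 0, 0, 0, 0, 0], [0, 0, 0, 0, 0, 0], [0, 0, 0, 0, 0, 0], [0, 0, 0, 0, 0, 0], [0, 0, 0, 0, 0, 0], [0, 0, 0, 0, 0, 0], [0, 0, 0, 0, 0, 0], [0, 0, 0, 0, 0, 0]]

```text
time_s: 24.2
position: [0.4747, 0.3549, 0.1469]
tool_rot: [[0.002, 0.033, 0.999], [0.001, 0.999, -0.033], [-1.0, 0.001, 0.002]]
ft_force: [-2.6, -1.3, 11.0]
grip_width: 0.0001
```

Request:
arm_command:
  plan:
    - [[0, 0, 0, 0, 0, 0], [0, 0, 0, 0, 0, 0], [0, 0, 0, 0, 0, 0], [0, 0, 0, 0, 0, 0], [0, 0, 0, 0, 0, 0], [0, 0, 0, 0, 0, 0], [0, 0, 0, 0, 0, 0], [0, 0, 0, 0, 0, 0], [0, 0, 0, 0, 0, 0], [0, 0, 0, 0, 0, 0]]

```text
time_s: 25.2
position: [0.4747, 0.355, 0.1469]
tool_rot: [[0.002, 0.033, 0.999], [0.001, 0.999, -0.033], [-1.0, 0.001, 0.002]]
ft_force: [-2.2, -1.2, 11.8]
grip_width: -0.0001
```

```bash
python3 -c "
from h import *
st([*C[:2],.147])"
```

```text
t 25.2 pos [0.4747 0.355  0.1469] yaw(y) 88.11 xdown [ 0.002  0.001 -1.   ] f [-2.16 -1.17 11.82] w -0.0001
  rel [-0.   -0.04 -0.03]
```

Request:
arm_command:
  plan:
    - [[-0.3, 0, 0, 0, 0, 0], [-0.7, 0, 0, 0, 0, 0], [-1.2, 0, 0, 0, 0, 0], [-2, 0, 0, 0, 0, 0], [-3.5, 0, 0, 0, 0, 0], [-3.5, 0, 0, 0, 0, 0]]

```text
time_s: 25.8
position: [0.4758, 0.3554, 0.2381]
tool_rot: [[0.008, 0.033, 0.999], [0.004, 0.999, -0.033], [-1.0, 0.004, 0.008]]
ft_force: [0.2, 0.3, -0.1]
grip_width: -0.0001
```

Request:
arm_command:
  plan:
    - [[0, -1.4, 0.6, 1.2, 0, 0], [0, -2.8, 1.2, 2.6, 0, 0], [0, -4.2, 1.8, 4, 0, 0], [0, -5.6, 2.4, 5.4, 0, 0], [0, -7, 3, 6.8, 0, 0], [0, -8.4, 3.7, 8.2, 0, 0], [0, -9.8, 4.3, 9.6, 0, 0], [0, -11.2, 5, 11, 0, 0], [0, -12.6, 5.6, 12.4, 0, 0], [0, -14.3, 6.2, 13.8, 0, 0]]
  jaw: 0.2

```text
time_s: 26.8
position: [0.6178, -0.0088, 0.233]
tool_rot: [[0.0, 0.996, 0.087], [0.0, 0.087, -0.996], [-1.0, 0.0, -0.0]]
ft_force: [0.2, 0.5, -0.6]
grip_width: 0.0683
```

Request:
arm_command:
  plan:
    - [[0.7, 0, 0, 1.33, 0, 0], [1.4, 0, 0, 1.33, 0, 0], [1.4, 0, 0, 1.33, 0, 0], [1.4, 0, 0, 1.33, 0, 0], [1.4, 0, 0, 1.33, 0, 0]]

```text
time_s: 27.3
position: [0.6178, -0.0075, 0.199]
tool_rot: [[0.002, 0.999, -0.046], [-0.0, -0.046, -0.999], [-1.0, 0.002, 0.0]]
ft_force: [-0.6, 0.1, 1.1]
grip_width: 0.0685
```

```bash
cat >> h.py <<'E'
def brass(d,lo=30):
    hsv=cv2.cvtColor(d['img'],cv2.COLOR_RGB2HSV)
    n,l,s,c=cv2.connectedComponentsWithStats(cv2.inRange(hsv,(10,90,60),(28,255,255)))
    for i in range(1,n):
        if s[i,4]>lo: print('  ',c[i].round(1),s[i,2:],'z26',onplane(d,*c[i],.026).round(4)[:2])
E
python3 -c "
from h import *
st([.6185,-.007,.05])
d=snap('wrist','w4.png'); brass(d,60)
s=snap('scene')
print(proj(s,[.474,.354,.148]),proj(s,[.474,.354,.1265]))
o=np.zeros((480,800,3),np.uint8)
o[:,:400]=cv2.resize(s['img'][300:480,360:510],(400,480),interpolation=cv2.INTER_CUBIC)
t=snap('top'); brass(t,60); o[:,410:]=cv2.resize(d['img'],(390,292)).repeat(1,0) if 0 else 0
o[:292,410:]=cv2.resize(d['img'],(390,292))
cv2.imwrite('pics/c4.png',o[:,:,::-1])"
```

```text
t 27.3 pos [ 0.6178 -0.0075  0.199 ] yaw(y) -2.64 xdown [ 0.002 -0.    -1.   ] f [-0.56  0.11  1.09] w 0.0685
  rel [ 5.96  0.01 -0.02]
   [418.2  76. ] [ 43  25 794] z26 [0.6944 0.1004]
   [ 91. 124.] [ 54  20 869] z26 [0.4453 0.0783]
   [324.1 153.3] [ 35  20 594] z26 [0.6227 0.0481]
   [323.6 278.7] [ 32  24 502] z26 [ 0.6174 -0.0598]
   [424.  280.9] [ 37  24 544] z26 [ 0.7059 -0.0661]
   [130.6 285.4] [ 43  25 634] z26 [ 0.4462 -0.0582]
   [400.4 335.6] [ 6 25 84] z26 [ 0.6863 -0.1213]
[469.9028916  366.07832874] [466.78538213 370.65174477]
   [112.4  58.7] [  44   63 1738] z26 [0.9391 0.4903]
   [64.  72.9] [  42   63 1677] z26 [0.9048 0.6007]
   [557.4  90.9] [ 55  65 824] z26 [ 0.8538 -0.5243]
   [381.2 153.1] [ 19  20 257] z26 [ 0.7092 -0.1271]
   [352.2 272.9] [ 7 13 78] z26 [ 0.4412 -0.0614]
```

View pics/c4.png

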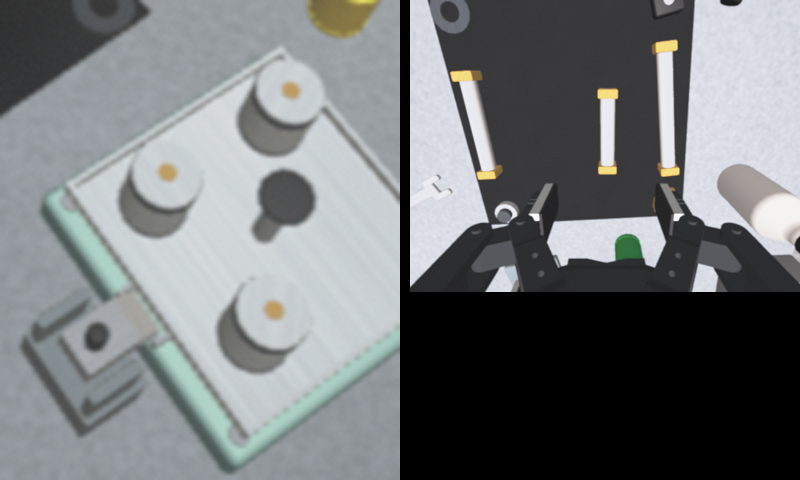

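Latched: the pad shifted as expected for about 20 mm of sinking, and the bolt overlaps the tray edge in the left crop. All probes are unmoved. I pick the short probe.

Request:
arm_command:
  plan:
    - [[2, 0.06, -0.03, 0, 0, 0], [4, 0.06, -0.03, 0, 0, 0], [5.5, 0.06, -0.03, 0, 0, 0], [6.3, 0.06, -0.03, 0, 0, 0], [6.72, 0.06, -0.03, 0, 0, 0], [6.72, 0.06, -0.03, 0, 0, 0], [6.72, 0.06, -0.03, 0, 0, 0], [6.72, 0.06, -0.03, 0, 0, 0]]
  jaw: 0.3

```text
time_s: 28.25
position: [0.6198, -0.0072, 0.0313]
tool_rot: [[0.003, 0.999, -0.047], [-0.001, -0.047, -0.999], [-1.0, 0.003, 0.0]]
ft_force: [0.6, -1.2, -0.9]
grip_width: 0.0598
```

Request:
arm_command:
  plan:
    - [[0, 0, 0, 0, 0, 0], [0, 0, 0, 0, 0, 0], [0, 0, 0, 0, 0, 0], [0, 0, 0, 0, 0, 0], [0, 0, 0, 0, 0, 0], [0, 0, 0, 0, 0, 0], [0, 0, 0, 0, 0, 0], [0, 0, 0, 0, 0, 0]]
  jaw: 1
  newtons: 90

```text
time_s: 29.05
position: [0.6192, -0.0071, 0.0305]
tool_rot: [[0.001, 0.999, -0.047], [-0.0, -0.047, -0.999], [-1.0, 0.001, 0.0]]
ft_force: [-1.5, 0.2, 5.6]
grip_width: 0.0166
```

```bash
python3 -c "
from h import *
st()"
```

```text
t 29.05 pos [ 0.6192 -0.0071  0.0305] yaw(y) -2.68 xdown [ 0.001 -0.    -1.   ] f [-1.48  0.24  5.64] w 0.0166
```

Request:
arm_command:
  plan:
    - [[-0.5, 0, 0, 0, 0, 0], [-1.5, 0, 0, 0, 0, 0], [-3, 0, 0, 0, 0, 0], [-4.5, 0, 0, 0, 0, 0], [-6, 0, 0, 0, 0, 0], [-6, 0, 0, 0, 0, 0], [-6, 0, 0, 0, 0, 0]]

```text
time_s: 29.75
position: [0.6189, -0.007, 0.1806]
tool_rot: [[0.001, 0.999, -0.047], [-0.0, -0.047, -0.999], [-1.0, 0.001, 0.0]]
ft_force: [-0.2, 0.2, -2.1]
grip_width: 0.017
```

```bash
python3 -c "
from h import *
st()
d=snap('wrist','w5.png'); brass(d,100)
s=snap('scene')
u=proj(s,sensors.observe()['position']).astype(int); print(u)
o=np.zeros((480,800,3),np.uint8)
o[:400,:400]=cv2.resize(s['img'][u[1]-40:u[1]+60,u[0]-50:u[0]+50],(400,400),interpolation=cv2.INTER_CUBIC)
o[:292,410:]=cv2.resize(d['img'],(390,292))
cv2.imwrite('pics/c5.png',o[:,:,::-1])"
```

```text
t 29.75 pos [ 0.6189 -0.007   0.1806] yaw(y) -2.68 xdown [ 0.001 -0.    -1.   ] f [-0.2   0.21 -2.06] w 0.017
   [423.1  73.9] [ 47  27 908] z26 [0.6943 0.1003]
   [ 75.  125.5] [ 58  21 998] z26 [0.4457 0.0782]
   [322.4 198.4] [  78   45 3106] z26 [0.6208 0.0166]
   [428.7 290.7] [ 40  26 611] z26 [ 0.7058 -0.066 ]
   [119.3 295.5] [ 47  27 703] z26 [ 0.4468 -0.0579]
   [426.4 339.6] [  53   44 1417] z26 [ 0.7061 -0.1135]
   [298.4 415.5] [ 12  32 145] z26 [ 0.5881 -0.192 ]
   [345.8 415.8] [ 13  32 174] z26 [ 0.6331 -0.1945]
[276 244]
```

View pics/c5.png

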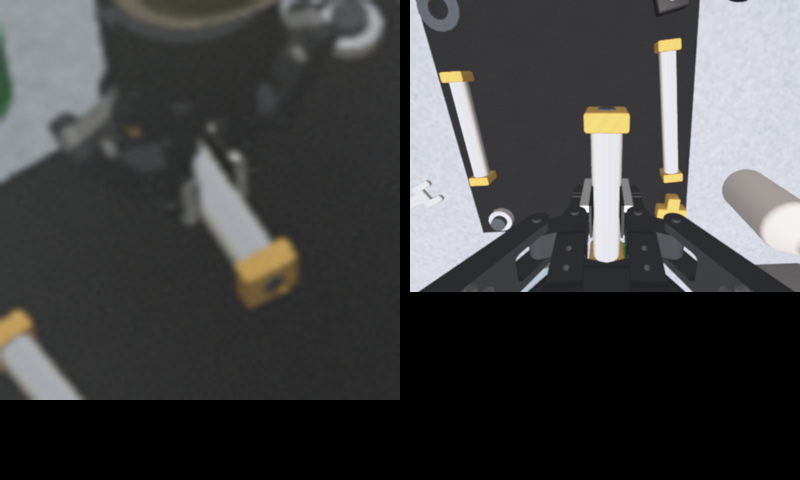

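The tube is held level by its middle; the end fitting is at wrist (322,198). I go to the rail for a close look, stopping offset in -x so the jaws are not hidden.

Request:
arm_command:
  plan:
    - [[-0.3, -0.8, 1.2, 1.2, 0, 0], [-0.8, -1.6, 2.4, 2.6, 0, 0], [-0.8, -2.4, 3.6, 4, 0, 0], [-0.8, -3.3, 4.8, 5.4, 0, 0], [-0.8, -4.2, 6, 6.8, 0, 0], [-0.8, -5, 7.2, 8.2, 0, 0], [-0.8, -5.9, 8.4, 9.5, 0, 0], [-0.8, -6.8, 9.6, 10.7, 0, 0], [-0.8, -7.8, 11, 11.8, 0, 0], [-0.8, -8.7, 12.3, 12.78, 0, 0]]

```text
time_s: 30.85
position: [0.3858, -0.3048, 0.1986]
tool_rot: [[-0.002, 0.18, -0.984], [0.002, -0.984, -0.18], [-1.0, -0.002, 0.001]]
ft_force: [-0.0, 0.0, -1.4]
grip_width: 0.017
```

Request:
arm_command:
  plan:
    - [[0, 0, 0, 0, 0, 0], [0, 0, 0, 0, 0, 0], [0, 0, 0, 0, 0, 0], [0, 0, 0, 0, 0, 0]]

```text
time_s: 31.25
position: [0.3878, -0.3031, 0.1994]
tool_rot: [[-0.0, 0.187, -0.982], [0.001, -0.982, -0.187], [-1.0, -0.001, 0.0]]
ft_force: [0.3, -0.3, -1.7]
grip_width: 0.017
```

```bash
python3 -c "
from h import *
st()
d=snap('wrist','w6.png'); np.save('w6T.npy',d['T'])
C0=np.array([.4895,-.3556]);L=np.array([-.1849,.9828]);X=np.array([.9828,.1849])
for k in (1,0,-1):
  for m in (1,-1):
    p=C0+.07*k*L+.03*m*X; print(k,m,proj(d,[*p,.065]).round(1))
for a in (1,-1):
  for b in (1,-1): print(proj(d,[*(C0+a*.1125*L+b*.05*X),.012]).round(1))
"
```

```text
t 31.25 pos [ 0.3878 -0.3031  0.1994] yaw(y) -79.24 xdown [-0.     0.001 -1.   ] f [ 0.28 -0.34 -1.66] w 0.017
1 1 [322.6  54.5]
1 -1 [322.5 152.4]
0 1 [434.2  54.6]
0 -1 [425.3 152.5]
-1 1 [545.7  54.7]
-1 -1 [528.2 152.6]
[266.   36.7]
[271.8 171.1]
[566.2  36.9]
[540.3 171.4]
```

View pics/w6.png

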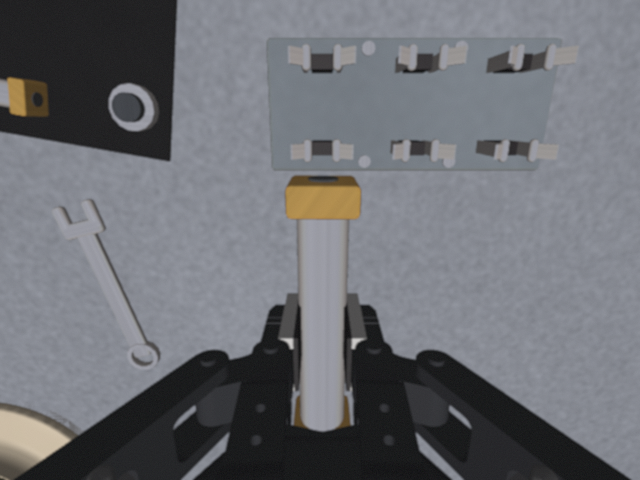

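```bash
python3 -c "
from h import *
d=snap('wrist'); s=sensors.observe(); R=np.array(s['tool_rot']); p=np.array(s['position'])
for dx,dz in ((.0015,-.06),(.0015,-.048),(.0275,-.06)): print(dx,dz,[proj(d,p+R@np.array([dx,y,dz])).round(1).tolist() for y in (-.013,.013)])
st([.4766,-.2868,.12],[.4766,-.2868,.0595])"
```

```text
0.0015 -0.06 [[282.2, 189.2], [360.8, 189.2]]
0.0015 -0.048 [[283.5, 224.1], [359.6, 224.0]]
0.0275 -0.06 [[289.1, 177.1], [354.2, 177.0]]
t 31.35 pos [ 0.3878 -0.3033  0.1996] yaw(y) -79.26 xdown [-0.  0. -1.] f [-0.22  0.55 -0.99] w 0.0167
  rel [ 3.18  0.01 -3.61]
  rel [ 5.6   0.01 -3.61]
```

Request:
arm_command:
  plan:
    - [[0, 0, -1, 0, 0, 0], [0, 0, -2.2, 0, 0, 0], [0, 0, -3.2, 0, 0, 0], [1, 0, -3.6, 0, 0, 0], [2, 0, -3.6, 0, 0, 0], [3, 0, -3.6, 0, 0, 0], [3.6, 0, -3.6, 0, 0, 0], [3.6, 0, -3.6, 0, 0, 0], [3.6, 0, -3.6, 0, 0, 0], [3.6, 0, -3.6, 0, 0, 0]]

```text
time_s: 32.35
position: [0.4763, -0.2876, 0.1108]
tool_rot: [[0.001, 0.185, -0.983], [-0.001, -0.983, -0.185], [-1.0, 0.002, -0.001]]
ft_force: [-0.6, 0.5, -1.0]
grip_width: 0.0169
```

```bash
python3 -c "
from h import *
st([.4766,-.2868,.0595])
d=snap('wrist','w7.png')"
```

```text
t 32.35 pos [ 0.4763 -0.2876  0.1108] yaw(y) -79.34 xdown [ 0.001 -0.001 -1.   ] f [-0.6   0.54 -0.96] w 0.0169
  rel [ 2.05 -0.03 -0.02]
```

View pics/w7.png

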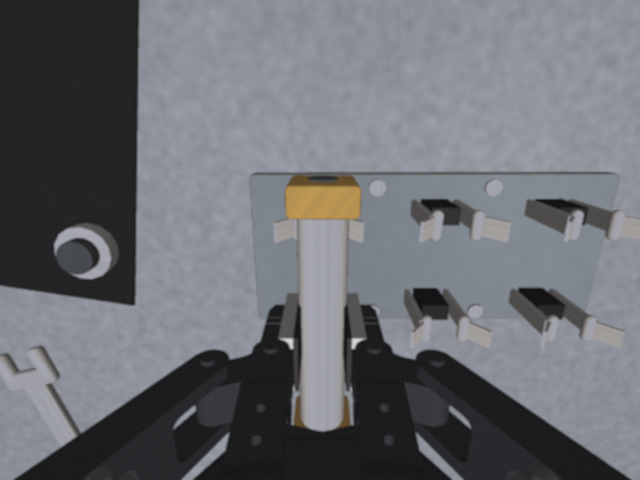

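The tube is centred between the flared lips at (284,230) and (357,230). Pushing down.

Request:
arm_command:
  plan:
    - [[0.6, 0, 0, 0, 0, 0], [1, 0, 0, 0, 0, 0], [1.3, 0, 0, 0, 0, 0], [1.5, 0, 0, 0, 0, 0], [1.7, 0, 0, 0, 0, 0], [1.9, 0, 0, 0, 0, 0], [2.1, 0, 0, 0, 0, 0], [2.1, 0, 0, 0, 0, 0], [2.1, 0, 0, 0, 0, 0]]

```text
time_s: 33.3
position: [0.4758, -0.2872, 0.06]
tool_rot: [[0.001, 0.185, -0.983], [-0.001, -0.983, -0.185], [-1.0, 0.001, -0.001]]
ft_force: [-8.0, 8.9, 30.7]
grip_width: 0.017
```

```bash
python3 -c "
from h import *
st([.4766,-.2868,.0595])"
```

```text
t 33.3 pos [ 0.4758 -0.2872  0.06  ] yaw(y) -79.35 xdown [ 0.001 -0.001 -1.   ] f [-7.98  8.89 30.69] w 0.017
  rel [ 0.02 -0.01 -0.03]
```

Request:
arm_command:
  plan:
    - [[-0.05, 0, 0, 0, 0, 0], [-0.05, 0, 0, 0, 0, 0], [-0.05, 0, 0, 0, 0, 0], [-0.05, 0, 0, 0, 0, 0], [-0.05, 0, 0, 0, 0, 0]]
  jaw: 0.5

```text
time_s: 33.8
position: [0.4758, -0.2875, 0.0582]
tool_rot: [[-0.0, 0.185, -0.983], [0.0, -0.983, -0.185], [-1.0, -0.0, 0.0]]
ft_force: [1.1, -0.3, -0.4]
grip_width: 0.0431
```

Request:
arm_command:
  plan:
    - [[-0.5, 0, 0, 0, 0, 0], [-1.5, 0, 0, 0, 0, 0], [-3, 0, 0, 0, 0, 0], [-4.5, 0, 0, 0, 0, 0], [-5.6, 0, 0, 0, 0, 0], [-5.6, 0, 0, 0, 0, 0], [-5.6, 0, 0, 0, 0, 0]]

```text
time_s: 34.5
position: [0.4757, -0.2873, 0.1992]
tool_rot: [[0.001, 0.185, -0.983], [-0.001, -0.983, -0.185], [-1.0, 0.001, -0.001]]
ft_force: [-0.7, -0.6, -0.9]
grip_width: 0.0424
```

```bash
python3 -c "
from h import *
st()
t=snap('wrist','w8.png')
hsv=cv2.cvtColor(t['img'],cv2.COLOR_RGB2HSV)
n,l,s,c=cv2.connectedComponentsWithStats(cv2.inRange(hsv,(10,90,60),(28,255,255)))
for i in range(1,n):
    if s[i,4]>60: print(c[i].round(1),s[i,2:],onplane(t,*c[i],.058).round(4))
t=snap('top'); brass(t,50)"
```

```text
t 34.5 pos [ 0.4757 -0.2873  0.1992] yaw(y) -79.36 xdown [ 0.001 -0.001 -1.   ] f [-0.65 -0.56 -0.88] w 0.0424
[320.1 158.2] [ 37  19 647] [ 0.5304 -0.2761  0.058 ]
[ 52.3 210.3] [  35   38 1026] [ 0.4572 -0.0892  0.058 ]
[320.6 294.5] [ 32  23 460] [ 0.4257 -0.2959  0.058 ]
   [112.5  58.8] [  44   63 1743] z26 [0.9389 0.4901]
   [64. 73.] [  42   63 1676] z26 [0.9046 0.6008]
   [554.8  89.6] [ 55  65 975] z26 [ 0.857  -0.5187]
   [381.1 153.2] [ 19  20 261] z26 [ 0.709 -0.127]
   [354.5 154.3] [ 6 14 79] z26 [ 0.7068 -0.0679]
   [279.1 159.6] [ 7 14 73] z26 [0.6948 0.1   ]
   [352.3 272.9] [ 7 13 80] z26 [ 0.4412 -0.0616]
   [244.3 328.5] [  9  23 128] z26 [0.322  0.1681]
   [212.  345.3] [11 21 96] z26 [0.2863 0.2356]
```

View pics/w8.png

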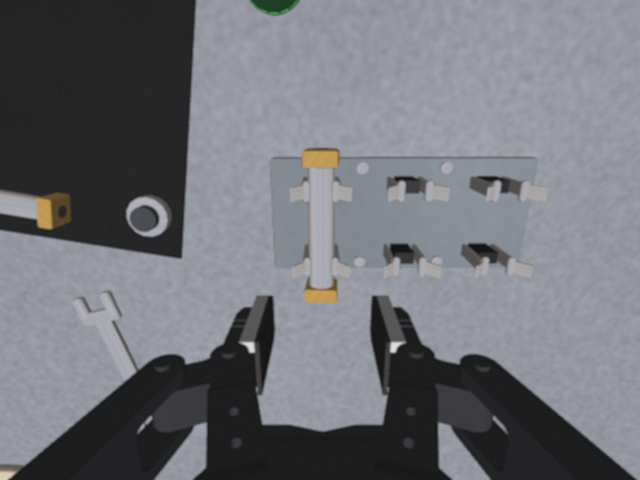

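Short probe is seated in the slot nearest the lift. Jaws are at rows 190/268 and fittings at 158/295, so it sits symmetric. Next is the mid probe.

Request:
arm_command:
  plan:
    - [[0, -1.2, -0.1, -1.3, 0, 0], [0, -2.4, -0.2, -2.7, 0, 0], [0, -3.6, -0.3, -4.1, 0, 0], [0, -4.8, -0.4, -5.5, 0, 0], [0, -6, -0.5, -6.9, 0, 0], [0, -7.2, -0.6, -8.3, 0, 0], [0, -8.4, -0.7, -9.7, 0, 0], [0, -9.6, -0.8, -11, 0, 0], [0, -10.8, -0.85, -12.2, 0, 0], [0, -11.9, -0.85, -13.28, 0, 0]]
  jaw: 0.3

```text
time_s: 35.6
position: [0.4411, 0.0102, 0.1976]
tool_rot: [[-0.002, 1.0, 0.011], [0.001, 0.011, -1.0], [-1.0, -0.002, -0.001]]
ft_force: [-0.3, 0.1, -0.0]
grip_width: 0.0593
```

Request:
arm_command:
  plan:
    - [[0, 0, 0, 0, 0, 0], [0, 0, 0, 0, 0, 0], [0, 0, 0, 0, 0, 0], [0, 0, 0, 0, 0, 0]]

```text
time_s: 36.0
position: [0.4419, 0.0081, 0.1982]
tool_rot: [[-0.0, 1.0, 0.004], [-0.0, 0.004, -1.0], [-1.0, -0.0, 0.0]]
ft_force: [0.8, 0.0, 0.7]
grip_width: 0.0596
```

```bash
python3 -c "
from h import *
st([.4420,.0085,.0305])
d=snap('wrist','w9.png'); brass(d,100)
print(proj(d,[.4415,.0775,.029]),proj(d,[.4415,-.0605,.029]),proj(d,[.4415,.0835,.003]),proj(d,[.4415,-.0665,.003]))"
```

```text
t 36.0 pos [0.4419 0.0081 0.1982] yaw(y) 0.21 xdown [-0. -0. -1.] f [0.75 0.01 0.69] w 0.0596
  rel [ 6.71  0.01 -0.02]
   [154.8  56.9] [ 129  121 6692] z26 [0.3207 0.1317]
   [629.  106.6] [ 22  18 341] z26 [0.6732 0.099 ]
   [320.3 134.3] [ 36  18 603] z26 [0.4406 0.0782]
   [320.5 294.6] [ 32  24 499] z26 [ 0.4409 -0.0593]
   [607.2 300.9] [ 48  25 655] z26 [ 0.6984 -0.0648]
   [593.2 350.7] [  59   45 1834] z26 [ 0.6985 -0.1174]
[321.46822599 135.4495709 ] [321.09040829 297.3905354 ] [321.55206814 126.52745581] [321.16141345 290.24518516]
```

Request:
arm_command:
  plan:
    - [[2, -0.04, -0.03, 0, 0, 0], [4, -0.04, -0.03, 0, 0, 0], [5.5, -0.04, -0.03, 0, 0, 0], [6.3, -0.04, -0.03, 0, 0, 0], [6.7, -0.04, -0.03, 0, 0, 0], [6.7, -0.04, -0.03, 0, 0, 0], [6.7, -0.04, -0.03, 0, 0, 0], [6.7, -0.04, -0.03, 0, 0, 0]]

```text
time_s: 36.85
position: [0.4414, 0.0094, 0.032]
tool_rot: [[0.002, 1.0, 0.005], [-0.001, 0.005, -1.0], [-1.0, 0.002, 0.001]]
ft_force: [-0.1, 0.0, 0.3]
grip_width: 0.0595
```

Request:
arm_command:
  plan:
    - [[0, 0, 0, 0, 0, 0], [0, 0, 0, 0, 0, 0], [0, 0, 0, 0, 0, 0], [0, 0, 0, 0, 0, 0], [0, 0, 0, 0, 0, 0], [0, 0, 0, 0, 0, 0], [0, 0, 0, 0, 0, 0], [0, 0, 0, 0, 0, 0]]
  jaw: 1

```text
time_s: 37.65
position: [0.4409, 0.0096, 0.0317]
tool_rot: [[0.001, 1.0, 0.006], [-0.0, 0.006, -1.0], [-1.0, 0.001, 0.0]]
ft_force: [-2.1, 0.2, 9.7]
grip_width: 0.0169
```

Request:
arm_command:
  plan:
    - [[-0.5, 0, 0, 0, 0, 0], [-1.5, 0, 0, 0, 0, 0], [-3, 0, 0, 0, 0, 0], [-4.5, 0, 0, 0, 0, 0], [-6.7, 0, 0, 0, 0, 0], [-6.7, 0, 0, 0, 0, 0], [-6.7, 0, 0, 0, 0, 0]]

```text
time_s: 38.35
position: [0.4409, 0.0096, 0.1992]
tool_rot: [[0.002, 1.0, 0.006], [-0.001, 0.006, -1.0], [-1.0, 0.002, 0.001]]
ft_force: [-1.7, -0.5, -1.7]
grip_width: 0.0166
```

```bash
cat >> h.py <<'E'
RC=np.array([.4893,-.3558]);RL=np.array([-.1849,.9828])
def slot(k,z): return np.array([*(RC+.07*k*RL),z])
def held(half):
    "front fitting: observed box vs predicted edges if the tube is held by its middle"
    d=snap('wrist'); s=sensors.observe(); R=np.array(s['tool_rot']); p=np.array(s['position'])
    for dx,dz in ((.0015,-half),(.0015,-half+.012),(.0275,-half)): print(dx,dz,[proj(d,p+R@np.array([dx,y,dz])).round(1).tolist() for y in (-.013,.013)])
    hsv=cv2.cvtColor(d['img'],cv2.COLOR_RGB2HSV)
    n,l,t,c=cv2.connectedComponentsWithStats(cv2.inRange(hsv,(10,90,60),(28,255,255)))
    for i in range(1,n):
        if t[i,4]>1000: print('box',t[i,:2],t[i,:2]+t[i,2:4])
E
python3 -c "
from h import *
st(slot(0,.199)); held(.075)"
```

```text
t 38.35 pos [0.4409 0.0096 0.1992] yaw(y) 0.33 xdown [ 0.002 -0.001 -1.   ] f [-1.73 -0.5  -1.71] w 0.0166
  rel [ 0.02  1.85 14.63]
0.0015 -0.075 [[278.6, 139.9], [359.7, 139.8]]
0.0015 -0.063 [[280.0, 177.4], [358.5, 177.3]]
0.0275 -0.075 [[286.0, 136.1], [352.8, 136.0]]
box [97  0] [225 123]
box [283 139] [363 180]
box [562 327] [620 372]
```

Request:
arm_command:
  plan:
    - [[0, 0.2, 1.4, 1.3, 0, 0], [0, 0.4, 2.8, 2.6, 0, 0], [0, 0.6, 4.2, 4, 0, 0], [0, 0.8, 5.6, 5.4, 0, 0], [0, 1, 7, 6.8, 0, 0], [0, 1.2, 8.4, 8.2, 0, 0], [0, 1.4, 9.8, 9.6, 0, 0], [0, 1.6, 11.2, 11, 0, 0], [0, 1.8, 12.8, 12.2, 0, 0], [0, 1.85, 14.6, 13.28, 0, 0]]

```text
time_s: 39.4
position: [0.4888, -0.3558, 0.1957]
tool_rot: [[-0.003, 0.18, -0.984], [0.004, -0.984, -0.18], [-1.0, -0.004, 0.002]]
ft_force: [0.9, -0.2, -1.8]
grip_width: 0.0169
```

Request:
arm_command:
  plan:
    - [[0, 0, 0, 0, 0, 0], [1, 0, 0, 0, 0, 0], [2, 0, 0, 0, 0, 0], [3, 0, 0, 0, 0, 0], [3.5, 0, 0, 0, 0, 0], [3.5, 0, 0, 0, 0, 0], [3.5, 0, 0, 0, 0, 0]]

```text
time_s: 40.1
position: [0.4892, -0.3551, 0.1111]
tool_rot: [[-0.0, 0.185, -0.983], [0.0, -0.983, -0.185], [-1.0, -0.0, 0.0]]
ft_force: [0.2, 0.2, -1.6]
grip_width: 0.0166
```

```bash
python3 -c "
from h import *
st(slot(0,.060))
d=snap('wrist','w10.png')"
```

```text
t 40.1 pos [ 0.4892 -0.3551  0.1111] yaw(y) -79.34 xdown [-0.  0. -1.] f [ 0.22  0.2  -1.55] w 0.0166
  rel [2.04 0.03 0.  ]
```

View pics/w10.png

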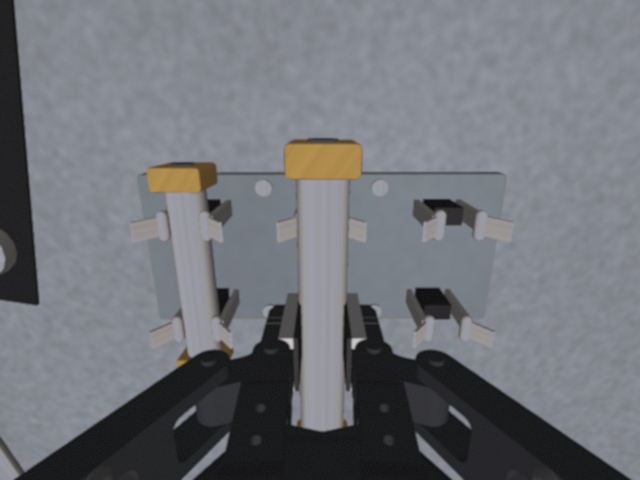

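Lips at (287,230) and (358,230) are centred on the tube at 323. I push, release and raise.

Request:
arm_command:
  plan:
    - [[0.6, 0.01, -0.03, 0, 0, 0], [1, 0.01, -0.03, 0, 0, 0], [1.3, 0.01, -0.03, 0, 0, 0], [1.5, 0.01, -0.03, 0, 0, 0], [1.7, 0.01, -0.03, 0, 0, 0], [1.9, 0.01, -0.03, 0, 0, 0], [2.05, 0.01, -0.03, 0, 0, 0], [2.07, 0.01, -0.03, 0, 0, 0], [2.07, 0.01, -0.03, 0, 0, 0]]

```text
time_s: 41.05
position: [0.4899, -0.3551, 0.0614]
tool_rot: [[0.001, 0.185, -0.983], [-0.001, -0.983, -0.185], [-1.0, 0.001, -0.001]]
ft_force: [-5.4, 6.9, 20.7]
grip_width: 0.0168
```

Request:
arm_command:
  plan:
    - [[-0.05, 0, 0, 0, 0, 0], [-0.05, 0, 0, 0, 0, 0], [-0.05, 0, 0, 0, 0, 0], [-0.05, 0, 0, 0, 0, 0], [-0.05, 0, 0, 0, 0, 0]]
  jaw: 0.5

```text
time_s: 41.55
position: [0.4898, -0.3552, 0.0602]
tool_rot: [[-0.0, 0.185, -0.983], [0.0, -0.983, -0.185], [-1.0, -0.0, 0.0]]
ft_force: [0.3, 0.3, -0.4]
grip_width: 0.0429
```

Request:
arm_command:
  plan:
    - [[-0.5, 0, 0, 0, 0, 0], [-1.5, 0, 0, 0, 0, 0], [-3, 0, 0, 0, 0, 0], [-4.5, 0, 0, 0, 0, 0], [-5.6, 0, 0, 0, 0, 0], [-5.6, 0, 0, 0, 0, 0], [-5.6, 0, 0, 0, 0, 0]]

```text
time_s: 42.25
position: [0.4898, -0.3551, 0.2013]
tool_rot: [[0.001, 0.185, -0.983], [-0.001, -0.983, -0.185], [-1.0, 0.001, -0.001]]
ft_force: [-0.3, 0.5, -0.2]
grip_width: 0.0428
```

```bash
python3 -c "
from h import *
st()
t=snap('wrist','w11.png')
hsv=cv2.cvtColor(t['img'],cv2.COLOR_RGB2HSV)
n,l,s,c=cv2.connectedComponentsWithStats(cv2.inRange(hsv,(10,90,60),(28,255,255)))
for i in range(1,n):
    if s[i,4]>100: print(c[i].round(1),s[i,2:],onplane(t,*c[i],.056).round(4))
t=snap('top'); brass(t,50)"
```

```text
t 42.25 pos [ 0.4898 -0.3551  0.2013] yaw(y) -79.36 xdown [ 0.001 -0.001 -1.   ] f [-0.32  0.49 -0.22] w 0.0428
[321.5 138.4] [ 36  18 626] [ 0.5576 -0.3425  0.056 ]
[226.2 159.4] [ 43  18 722] [ 0.5308 -0.2781  0.056 ]
[237.7 294. ] [ 37  23 514] [ 0.4257 -0.2981  0.056 ]
[321.9 311. ] [ 31  23 440] [ 0.423  -0.3679  0.056 ]
   [112.4  58.8] [  44   63 1743] z26 [0.939  0.4902]
   [64. 73.] [  42   63 1675] z26 [0.9046 0.6008]
   [554.3  90.2] [ 55  65 960] z26 [ 0.8555 -0.5175]
   [381.1 153.2] [ 19  20 261] z26 [ 0.709 -0.127]
   [354.5 154.3] [ 6 14 79] z26 [ 0.7068 -0.0679]
   [279.1 159.6] [ 7 14 73] z26 [0.6948 0.1   ]
   [483.7 216.7] [13  9 62] z26 [ 0.5644 -0.3474]
   [453.9 229.5] [13  9 73] z26 [ 0.5361 -0.2819]
   [253.7 324. ] [ 38  41 406] z26 [0.3314 0.1483]
   [212.  345.3] [11 21 95] z26 [0.2864 0.2356]
```

Request:
arm_command:
  plan:
    - [[0, -1.3, -1.1, -1.3, 0, 0], [0, -2.6, -2.2, -2.7, 0, 0], [0, -3.9, -3.3, -4.1, 0, 0], [0, -5.2, -4.4, -5.5, 0, 0], [0, -6.5, -5.5, -6.9, 0, 0], [0, -7.8, -6.6, -8.3, 0, 0], [0, -9.1, -7.7, -9.7, 0, 0], [0, -10.4, -8.8, -11.1, 0, 0], [0, -11.7, -9.9, -12.5, 0, 0], [0, -13.05, -11, -13.9, 0, 0]]
  jaw: 0.3

```text
time_s: 43.35
position: [0.7002, 0.0178, 0.199]
tool_rot: [[-0.003, 0.997, 0.076], [0.0, 0.076, -0.997], [-1.0, -0.002, -0.0]]
ft_force: [0.3, -0.3, 0.6]
grip_width: 0.0594
```

Request:
arm_command:
  plan:
    - [[0, 0, 0, 0, 0, 0], [0, 0, 0, 0, 0, 0], [0, 0, 0, 0, 0, 0], [0, 0, 0, 0, 0, 0]]

```text
time_s: 43.75
position: [0.6995, 0.0149, 0.2003]
tool_rot: [[-0.001, 0.998, 0.068], [-0.0, 0.068, -0.998], [-1.0, -0.001, 0.0]]
ft_force: [0.7, 0.1, -0.5]
grip_width: 0.0597
```

```bash
python3 -c "
from h import *
st([.7000,.0162,.031])
d=snap('wrist','w12.png'); brass(d,100)
for p in ([.7060,-.0676,.029],[.6938,.0999,.029]): print(proj(d,p))"
```

```text
t 43.75 pos [0.6995 0.0149 0.2003] yaw(y) 3.91 xdown [-0.001 -0.    -1.   ] f [ 0.71  0.08 -0.5 ] w 0.0597
  rel [ 6.77  0.03 -0.05]
   [324.6 112.4] [ 36  19 620] z26 [0.6958 0.1009]
   [325.  307.2] [ 31  24 477] z26 [ 0.7078 -0.066 ]
   [324.2 355.9] [  48   46 1581] z26 [ 0.7108 -0.1184]
   [142.7 474.4] [ 16  13 133] z26 [ 0.5235 -0.2847]
[322.85500612 310.27884143]
[321.87044819 113.5304953 ]
```

Request:
arm_command:
  plan:
    - [[2, 0.05, -0.07, 0, 0, 0], [4, 0.05, -0.07, 0, 0, 0], [5.5, 0.05, -0.07, 0, 0, 0], [6.3, 0.05, -0.07, 0, 0, 0], [6.75, 0.05, -0.07, 0, 0, 0], [6.75, 0.05, -0.07, 0, 0, 0], [6.75, 0.05, -0.07, 0, 0, 0], [6.75, 0.05, -0.07, 0, 0, 0]]

```text
time_s: 44.6
position: [0.7018, 0.0178, 0.0336]
tool_rot: [[0.003, 0.998, 0.07], [-0.0, 0.07, -0.998], [-1.0, 0.003, 0.001]]
ft_force: [0.1, -0.1, -0.3]
grip_width: 0.0597
```

Request:
arm_command:
  plan:
    - [[0, 0, 0, 0, 0, 0], [0, 0, 0, 0, 0, 0], [0, 0, 0, 0, 0, 0], [0, 0, 0, 0, 0, 0], [0, 0, 0, 0, 0, 0], [0, 0, 0, 0, 0, 0], [0, 0, 0, 0, 0, 0], [0, 0, 0, 0, 0, 0]]
  jaw: 1

```text
time_s: 45.4
position: [0.7012, 0.018, 0.0326]
tool_rot: [[0.001, 0.998, 0.07], [-0.0, 0.07, -0.998], [-1.0, 0.001, 0.0]]
ft_force: [-1.6, -0.1, 5.8]
grip_width: 0.0166
```

Request:
arm_command:
  plan:
    - [[-0.5, 0, 0, 0, 0, 0], [-1.5, 0, 0, 0, 0, 0], [-3, 0, 0, 0, 0, 0], [-4.5, 0, 0, 0, 0, 0], [-6.7, 0, 0, 0, 0, 0], [-6.7, 0, 0, 0, 0, 0], [-6.7, 0, 0, 0, 0, 0]]

```text
time_s: 46.1
position: [0.7012, 0.018, 0.201]
tool_rot: [[0.003, 0.998, 0.071], [-0.0, 0.071, -0.998], [-1.0, 0.003, 0.001]]
ft_force: [-0.0, -1.0, -3.0]
grip_width: 0.0167
```

```bash
python3 -c "
from h import *
st(slot(-1,.199)); held(.09)"
```

```text
t 46.1 pos [0.7012 0.018  0.201 ] yaw(y) 4.04 xdown [ 0.003 -0.    -1.   ] f [-0.04 -1.01 -3.05] w 0.0167
  rel [ 0.07 -9.19 17.1 ]
0.0015 -0.09 [[277.0, 89.5], [360.9, 89.5]]
0.0015 -0.078 [[278.5, 130.0], [359.7, 129.9]]
0.0275 -0.09 [[284.9, 94.8], [353.6, 94.7]]
box [281  96] [364 137]
```

Request:
arm_command:
  plan:
    - [[0, -0.9, 1.7, 1.3, 0, 0], [0, -1.8, 3.4, 2.7, 0, 0], [0, -2.7, 5.1, 4.1, 0, 0], [0, -3.6, 6.8, 5.5, 0, 0], [0, -4.5, 8.5, 6.9, 0, 0], [0, -5.4, 10.2, 8.3, 0, 0], [0, -6.3, 11.9, 9.7, 0, 0], [0, -7.2, 13.6, 11.1, 0, 0], [0, -8.1, 15.3, 12.5, 0, 0], [0, -9.2, 17.1, 13.9, 0, 0]]

```text
time_s: 47.15
position: [0.5016, -0.4232, 0.1968]
tool_rot: [[-0.003, 0.179, -0.984], [0.003, -0.984, -0.179], [-1.0, -0.004, 0.002]]
ft_force: [0.2, -0.0, -1.9]
grip_width: 0.0168
```

Request:
arm_command:
  plan:
    - [[0, 0, 0, 0, 0, 0], [1, 0, 0, 0, 0, 0], [2, 0, 0, 0, 0, 0], [3, 0, 0, 0, 0, 0], [3.5, 0, 0, 0, 0, 0], [3.5, 0, 0, 0, 0, 0], [3.5, 0, 0, 0, 0, 0]]

```text
time_s: 47.85
position: [0.5031, -0.4222, 0.112]
tool_rot: [[0.0, 0.185, -0.983], [-0.0, -0.983, -0.185], [-1.0, 0.0, -0.0]]
ft_force: [0.3, 0.6, -1.5]
grip_width: 0.0168
```

```bash
python3 -c "
from h import *
st(slot(-1,.0616)); held(.09)
d=snap('wrist','w13.png')"
```

```text
t 47.85 pos [ 0.5031 -0.4222  0.112 ] yaw(y) -79.35 xdown [ 0. -0. -1.] f [ 0.3   0.57 -1.46] w 0.0168
  rel [2.02 0.09 0.05]
0.0015 -0.09 [[278.9, 90.7], [364.8, 90.6]]
0.0015 -0.078 [[280.4, 132.0], [363.4, 132.0]]
0.0275 -0.09 [[287.0, 95.8], [357.0, 95.7]]
box [283  97] [363 135]
box [147 136] [216 163]
box [  4 166] [ 91 195]
box [ 58 340] [125 380]
```

View pics/w13.png

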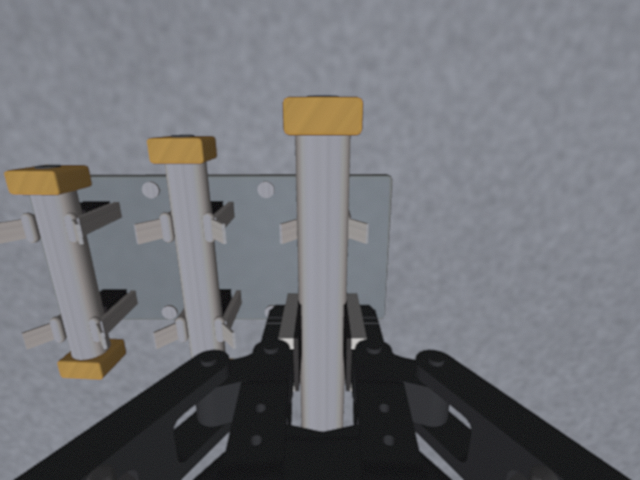

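Lips (289,231) and (358,231) are centred on the tube. Pushing.

Request:
arm_command:
  plan:
    - [[0.6, 0.02, 0, 0, 0, 0], [1, 0.02, 0, 0, 0, 0], [1.3, 0.02, 0, 0, 0, 0], [1.5, 0.02, 0, 0, 0, 0], [1.7, 0.02, 0, 0, 0, 0], [1.9, 0.02, 0, 0, 0, 0], [2.05, 0.02, 0, 0, 0, 0], [2.09, 0.02, 0, 0, 0, 0], [2.09, 0.02, 0, 0, 0, 0]]

```text
time_s: 48.85
position: [0.5032, -0.4228, 0.0622]
tool_rot: [[0.001, 0.185, -0.983], [-0.002, -0.983, -0.185], [-1.0, 0.002, -0.001]]
ft_force: [-6.0, 4.7, 20.3]
grip_width: 0.017
```

Request:
arm_command:
  plan:
    - [[-0.05, 0, 0, 0, 0, 0], [-0.05, 0, 0, 0, 0, 0], [-0.05, 0, 0, 0, 0, 0], [-0.05, 0, 0, 0, 0, 0], [-0.05, 0, 0, 0, 0, 0]]
  jaw: 0.5

```text
time_s: 49.35
position: [0.503, -0.4226, 0.0603]
tool_rot: [[-0.0, 0.185, -0.983], [0.0, -0.983, -0.185], [-1.0, -0.001, 0.0]]
ft_force: [-0.8, -0.2, 0.4]
grip_width: 0.0426
```

Request:
arm_command:
  plan:
    - [[-0.5, 0, 0, 0, 0, 0], [-1.5, 0, 0, 0, 0, 0], [-2, 0, 0, 0, 0, 0], [-2, 0, 0, 0, 0, 0]]

```text
time_s: 49.75
position: [0.5036, -0.4234, 0.1132]
tool_rot: [[0.003, 0.185, -0.983], [-0.004, -0.983, -0.185], [-1.0, 0.004, -0.002]]
ft_force: [0.5, 1.6, 0.4]
grip_width: 0.0426
```

Request:
arm_command:
  plan:
    - [[0, 0, 0, 0, 0, 0], [0, 0, 0, 0, 0, 0], [0, 0, 0, 0, 0, 0], [0, 0, 0, 0, 0, 0], [0, 0, 0, 0, 0, 0], [0, 0, 0, 0, 0, 0]]
  jaw: 1

```text
time_s: 50.35
position: [0.503, -0.4227, 0.1106]
tool_rot: [[-0.0, 0.185, -0.983], [0.0, -0.983, -0.185], [-1.0, -0.0, 0.0]]
ft_force: [-0.5, -0.3, 1.0]
grip_width: 0.0002
```

```bash
python3 -c "
from h import *
st(slot(-1,.0805))"
```

```text
t 50.35 pos [ 0.503  -0.4227  0.1106] yaw(y) -79.36 xdown [-0.  0. -1.] f [-0.52 -0.31  0.98] w 0.0002
  rel [1.2  0.07 0.04]
```

Now I check that each tube is home by pressing its middle with closed fingertips; contact is expected at TCP z ≈ 0.080.

Request:
arm_command:
  plan:
    - [[0.5, 0, 0, 0, 0, 0], [0.9, 0, 0, 0, 0, 0], [1.1, 0, 0, 0, 0, 0], [1.2, 0, 0, 0, 0, 0], [1.28, 0, 0, 0, 0, 0], [1.3, 0, 0, 0, 0, 0], [1.3, 0, 0, 0, 0, 0], [1.3, 0, 0, 0, 0, 0]]

```text
time_s: 51.15
position: [0.503, -0.4237, 0.0806]
tool_rot: [[0.001, 0.185, -0.983], [-0.003, -0.983, -0.185], [-1.0, 0.004, -0.0]]
ft_force: [-6.6, 1.0, 16.8]
grip_width: 0.0002
```

Request:
arm_command:
  plan:
    - [[-0.6, 0, 0, 0, 0, 0], [-1.3, 0, 0, 0, 0, 0], [-1.3, -1, 0, 0, 0, 0], [-1.3, -2, 0, 0, 0, 0], [-1.3, -2.8, 0, 0, 0, 0], [-1.3, -2.8, 0, 0, 0, 0], [-1.3, -2.8, 0, 0, 0, 0]]

```text
time_s: 51.85
position: [0.4904, -0.3543, 0.1108]
tool_rot: [[0.0, 0.185, -0.983], [-0.001, -0.983, -0.185], [-1.0, 0.001, -0.0]]
ft_force: [-0.4, -0.1, -0.2]
grip_width: -0.0002
```

Request:
arm_command:
  plan:
    - [[0.5, 0, 0, 0, 0, 0], [0.9, 0, 0, 0, 0, 0], [1.1, 0, 0, 0, 0, 0], [1.2, 0, 0, 0, 0, 0], [1.28, 0, 0, 0, 0, 0], [1.3, 0, 0, 0, 0, 0], [1.3, 0, 0, 0, 0, 0], [1.3, 0, 0, 0, 0, 0]]

```text
time_s: 52.65
position: [0.49, -0.3551, 0.0805]
tool_rot: [[0.001, 0.184, -0.983], [-0.003, -0.983, -0.184], [-1.0, 0.003, -0.0]]
ft_force: [-7.6, 0.4, 20.3]
grip_width: -0.0001
```

Request:
arm_command:
  plan:
    - [[-0.6, 0, 0, 0, 0, 0], [-1.3, 0, 0, 0, 0, 0], [-1.3, -1, 0, 0, 0, 0], [-1.3, -2, 0, 0, 0, 0], [-1.3, -2.8, 0, 0, 0, 0], [-1.3, -2.8, 0, 0, 0, 0], [-1.3, -2.8, 0, 0, 0, 0]]

```text
time_s: 53.35
position: [0.4775, -0.2856, 0.1107]
tool_rot: [[0.0, 0.185, -0.983], [-0.001, -0.983, -0.185], [-1.0, 0.001, -0.0]]
ft_force: [0.3, -0.9, 0.1]
grip_width: -0.0
```

Request:
arm_command:
  plan:
    - [[0.5, 0, 0, 0, 0, 0], [0.9, 0, 0, 0, 0, 0], [1.1, 0, 0, 0, 0, 0], [1.2, 0, 0, 0, 0, 0], [1.28, 0, 0, 0, 0, 0], [1.3, 0, 0, 0, 0, 0], [1.3, 0, 0, 0, 0, 0], [1.3, 0, 0, 0, 0, 0]]

```text
time_s: 54.15
position: [0.4771, -0.2862, 0.0805]
tool_rot: [[0.001, 0.185, -0.983], [-0.003, -0.983, -0.185], [-1.0, 0.003, -0.0]]
ft_force: [-8.3, 1.4, 23.3]
grip_width: -0.0002
```

Request:
arm_command:
  plan:
    - [[-1, 0, 0, 0, 0, 0], [-2, 0, 0, 0, 0, 0], [-4, -1, 1, 0, 0, 0], [-5, -2, 3, 0, 0, 0], [-6, -3, 5, 0, 0, 0], [-6, -4, 6, 0, 0, 0], [-6, -4, 6, 0, 0, 0], [-6, -4, 6, 0, 0, 0], [-6, -4, 6, 0, 0, 0]]

```text
time_s: 55.05
position: [0.3118, -0.2151, 0.2283]
tool_rot: [[0.001, 0.184, -0.983], [-0.001, -0.983, -0.184], [-1.0, 0.001, -0.001]]
ft_force: [-0.0, 0.3, 0.0]
grip_width: 0.0
```

```bash
python3 -c "
from h import *
st()
t=snap('top'); s=snap('scene')
C0=np.array([.4895,-.3556]);X=np.array([.9828,.1849])
for k,h in ((1,.06),(0,.075),(-1,.09)):
  for m in (1,-1): print(k,m,'exp top',proj(t,[*(C0+.07*k*RL+(h-.006)*m*X),.055]).round(1))
hsv=cv2.cvtColor(t['img'],cv2.COLOR_RGB2HSV)
n,l,q,c=cv2.connectedComponentsWithStats(cv2.inRange(hsv,(10,90,60),(28,255,255)))
for i in range(1,n):
    if q[i,4]>20 and 420<c[i][0]<560 and 190<c[i][1]<300: print(c[i].round(1),q[i,2:])
o=np.zeros((480,800,3),np.uint8)
o[:400,:400]=cv2.resize(t['img'][195:305,425:560],(400,326)) if 0 else cv2.resize(t['img'][190:310,425:545],(400,400),interpolation=cv2.INTER_CUBIC)
o[:400,400:]=cv2.resize(s['img'][300:480,360:540],(400,400),interpolation=cv2.INTER_CUBIC)
cv2.imwrite('pics/c14.png',o[:,:,::-1]); cv2.imwrite('pics/full.png',t['img'][:,:,::-1])"
```

```text
t 55.05 pos [ 0.3118 -0.2151  0.2283] yaw(y) -79.4 xdown [ 0.001 -0.001 -1.   ] f [-0.05  0.33  0.01] w 0.0
1 1 exp top [454.3 229.8]
1 -1 exp top [465.7 279.8]
0 1 exp top [485.1 217.1]
0 -1 exp top [500.3 280.7]
-1 1 exp top [515.8 204.3]
-1 -1 exp top [535.  281.6]
[514.6 204.5] [16  9 86]
[484.2 217. ] [14  9 78]
[453.6 229.7] [13  9 74]
[499.6 280.7] [16  8 87]
[534.  281.6] [17  8 92]
```

View pics/c14.png

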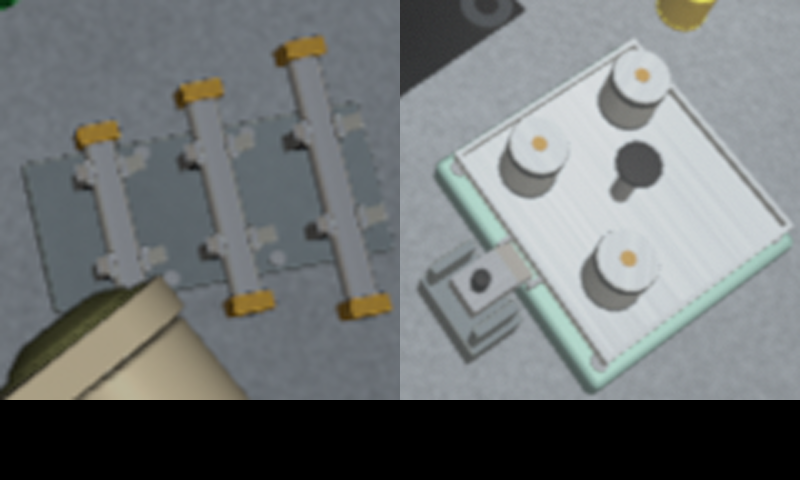

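All three tubes stop the fingertips at TCP z 0.0805, which puts the tube tops at home height. The fittings lie within about 1 px of the expected centred positions, in order of length. The tray is still down and the canisters stand. Handing in.

```bash
python3 -c "
from h import *
workorder.close_job(); st()"
```

```text
the job is handed in; nothing more can be done
the job is handed in; nothing more can be done
```

The job is done and handed in at about 55 s of the 210 s allowed.

**Canisters and tray:** All three canisters present stand upright on the tray. I pushed the tray down with about 12 N and held it for about 3 s until the catch held it. In the last pictures the pad sat about 20 mm lower than at the start, the bolt lay over the tray edge, and the canisters were still upright.

**Probes:** The short, mid and long probes are in the rail in that order, with the short one nearest the lift. As a check I pressed each tube with closed fingertips at 17–23 N. All three stopped at the same height, 0.5 mm from the value for a tube fully home.

**Centring:** The fittings seen in the last top view were within about 1 px (roughly 2 mm) of where a centred tube would put them. The arm hid one end of the short probe there; an earlier wrist picture had shown it symmetric between its jaws.

**Other things on the bench:** I did not touch the bystanders or the green and yellow look-alikes. I made no separate measurement of them at the end. No probe had been knocked aside before I picked it up.

**One odd reading:** The gripper read about 17 mm when holding a 20 mm tube, but all three tubes held firmly and seated normally.

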